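# Swap the jar behind the bottles

## Robot

A 6-joint arm with a two-finger parallel gripper is mounted at the origin on the work surface. World frame = base frame: x ahead of the robot, y to its left, z up, the work surface at z = 0. Lengths are in m, angles in rad, forces in N, time in s.
With the tool pointing down it reaches from about 0.25 to 0.775 m from the base axis. Payload 4 kg.
Tool frame: the origin (TCP) lies at the very end of the fingers, on their centre line; the grasp point (between the pads) lies 19 mm behind it; z points along the fingers, y is the direction in which the jaws open and shut (so a half turn about z gives the same grasp; the last joint's range is limited). The gripper opens to 94 mm and grips with 3 to 60 N. Pads are 16 mm wide; open, the fingers measure 119 mm over their backs; the gripper's body (75 mm by 177 mm) begins 78 mm behind the grasp point.
Start: joints at [-1.418, 0.087, 1.371, -0, 1.684, -0.103], TCP at [0.139, -0.532, 0.206] pointing down, gripper open.
Joint ranges: [-3.1, 3.1], [-0.76, 2.03], [0.27, 2.55], [-1.08, 4.22], [0.17, 2.65], [-2.57, 2.57]. Speed limits (rad/s): [2.79, 2.79, 3.14, 3.14, 3.14, 3.14].

## Interface

Orientations are given as [roll, pitch, yaw] about the fixed x, y, z axes, in that order (R = Rz(yaw) Ry(pitch) Rx(roll)).
In Python, from bench import robot, snapshot, models gives the robot as it stands.
- The arm moves only by the tool arm_command, never from a script. Its argument "commands" is text: rows parted by semicolons, each of 7 numbers parted by spaces: the shift along the tool's x, y, z in mm, then the turn, a rotation vector about the tool's x, y, z in degrees, then the opening, from 0 (shut) to 1 (fully open). In form: tx ty tz rx ry rz hand; .... A call has 1 to 12 rows; each row shifts and turns the pose as measured when the row begins, along the tool's axes as they then stand; what a row does not reach is not made up. A row lasts 1/8 s, in which the tool goes at most 62.5 mm and 10.7 degrees, less where a joint would pass 70% of its speed; a pose out of reach is approached as far as the arm can. A call is refused whole if a number of a shift passes 62.5 or a number of a turn 10.7, either way. A call with a gripper value outside its range is refused whole. The fingers move at their own pace and stop on an object; the grip force is fixed at half the most. Time passes only in rows, so rows that do not move let the fingers close. It gives the time, the measured TCP pose, the force and the opening at its end, in the units of the state.
- robot.get_obs(): the state, without advancing time (a new reading comes with each control period).
- snapshot(name): name is "scene" or "top" or "wrist"; returns a dict with "img" (400x640x3 uint8, blue, green, red), "camera_matrix" (3x3 intrinsics, pixels), "origin" and "rotation" of the camera in the world. Camera axes: x right, y down, z forward; pixel columns grow to the right and rows downward; lengths in m; the calibration is good to about 2 mm. A picture is of the moment at which its call begins. There is no depth.
- robot.close_job(): hands the job in, once; it reports no verdict.
Trained networks look in a picture, given as the dict that the camera call returned (one of the last four; its "shot" number tells which), for a name from the list of things; names that differ only in an ending like _2 or _b are one class to them, and where a whole thing is asked for, a point or a joint stands for the part that bears it (a point fixed in the world has none). Each returns a list of dicts, best first, with "conf" (0 to 1); they miss things now and then, are a little off and sometimes report something else, mostly with a low value. They report only what shows in the picture. A call takes as long as a camera call. They do not tell look-alikes from the thing itself.
- models.spot_in(query, picture): "bbox" ([left, top, width, height] as shares, 0 to 1, of the picture: columns of its width, rows of its height, round what is visible of it).
- models.tip_of(query, picture): "centre" ([column, row] as shares, 0 to 1, of the picture: columns of its width, rows of its height: a listed point, or the origin of a listed thing).
The state is a dict: "time": time; "joint_positions": joint angles; "qvel": joint speeds; "joint_torque": joint torques, N m; "tool_pos": TCP position; "ee_rot": TCP orientation; "wrist_force": force on the tool from outside, world axes, zero at the start; "wrist_torque": the same for the moment, N m; "width": finger opening in m.
Only numpy, scipy, OpenCV 4.12 (cv2) and the standard library are available. Lean on these libraries where they do the work, as an engineer would, in place of code of your own. Each camera call takes 0.05 s, during which the arm holds its last target. There are 200 camera calls.

## Task

Swap the small jar that stands behind the two tall bottles in the stock bay: first stand both bottles on the black side mat, then put the wooden-lidded jar upright into the orange order tray and stand the black-lidded jar that waits in front of the bay on the yellow spot it came from. Finally put each bottle back exactly where it stood at the start; set things down upright rather than dropping them, and leave the white-lidded and red-lidded jars alone.

Things in the scene. Friction and masses are not known exactly. Their poses are not given: they have to be found in the camera images.
- bay: Fixed open white stock bay, 180 (x) x 290 mm (y); origin: centre of underside, front faces its -x. Floor 6 mm above the table; grey walls 35 mm high at back and sides, 10 mm lip in front. Flat discs 62 mm across: yellow spot centred at x = +22, y = 0 mm; blue spots at x = -32, y = +-42 mm. Fixed cartons 85 x 45 mm in the front corners at x = -42, y = +-113 mm, tops 36 mm above the table.
- bottle_amber: Tall round amber glass bottle with black cap and pale label, 50 mm across up to 98 mm, cap 40 mm across, 125 mm tall, about 160 g. Origin at the centre of its underside, z up. Starts on one of the two blue front spots, within 4 mm of its centre.
- bottle_white: Tall round white plastic bottle with green cap and green label, same sizes as bottle_amber, about 140 g. Origin at the centre of its underside, z up. Starts on the other blue front spot.
- jar_wood: Low round glass jar with a wooden lid, 47 mm across with the lid 48 mm, 45 mm tall (lid from 30 to 45 mm), about 110 g. Origin at the centre of its underside, z up. Starts on the yellow spot, behind the two bottles; while the taller bottles stand there a gripper cannot come down on it.
- jar_black: The replacement: low round jar with a black lid, standing on the open table in front of the bay. Same size and shape as jar_wood: 48 mm across, 45 mm tall, origin at the centre of its underside, z up. 
- jar_white: Low round jar with a white lid, in one back corner of the bay, about 105 mm sideways from the yellow spot; stays there. Same size and shape as jar_wood: 48 mm across, 45 mm tall, origin at the centre of its underside, z up. 
- jar_red: Low round jar with a red lid, in the other back corner of the bay, about 105 mm sideways from the yellow spot; stays there. Same size and shape as jar_wood: 48 mm across, 45 mm tall, origin at the centre of its underside, z up. 
- mat: Fixed flat black rubber side mat with two yellow lines, 220 mm (its x) by 130 mm (its y), 4 mm thick; origin at the centre of its underside. On the left or the right of the bay. Room for both bottles side by side along its x.
- tray: Fixed open orange order tray, 160 x 160 mm outside, 40 mm high, walls and floor 5 mm thick; origin at the centre of its underside. On the side of the bay away from the mat. Empty at the start.
Things that resemble listed ones, but are neither listed nor needed, are in the scene too. Of the things shaped like the tray, the orange one is meant. Leave any purple look-alike of the bottle_white alone.

How it is judged:
By the outcome, as a careful person would: the job done as asked, in the order asked, and still so for the second after the job is handed in, with the robot touching nothing.
It also fails if it takes over 141 s, if anything falls off the work surface, if the arm or the gripper's body presses on something with over 40 N, if the wrist force passes 120 N, or if a joint passes its speed limit or range.

## Working session

There is one attempt and no reset: what is moved stays moved. The work goes in short steps, Python scripts to look and compute and a tool call to move; the robot and the scene stay as the last step left them, time stands still between calls to the robot, and variables do not carry over. Pictures are saved under pics/ and viewed, about 12 in all and at most 16, crops included, and the job is handed in when it is done.

Besides the shell and the picture viewer there is one more tool, called after "Request:" by a JSON object that holds its "name" and its "arguments". arm_command: Moves the arm, as the interface text tells. Its arguments: {"type":"object","properties":{"commands":{"type":"string"}},"required":["commands"]}

```bash
mkdir -p pics; ls; cat > h.py <<'E'
import numpy as np, cv2
from bench import robot, snapshot, models
def ray(p,u,v,z):
    K=p["camera_matrix"];R=np.array(p["rotation"]);o=np.array(p["origin"])
    d=R@np.linalg.inv(K)@np.array([u,v,1.]);return o+d*(z-o[2])/d[2]
def proj(p,X):
    c=np.array(p["rotation"]).T@(np.array(X)-np.array(p["origin"]));q=np.array(p["camera_matrix"])@c;return q[:2]/q[2]
E
python3 - <<'E'
from h import *
o=robot.get_obs();print({k:np.round(v,3) for k,v in o.items()})
for n in("top","scene"):
    p=snapshot(n);cv2.imwrite(f"pics/{n}0.png",p["img"]);print(n,np.round(p["origin"],3),np.round(p["rotation"],3).tolist(),p["camera_matrix"].tolist())
    for q in"bay bottle_amber bottle_white jar_wood jar_black jar_white jar_red mat tray".split():
        for d in models.tip_of(q,p)[:3]:
            u,v=d["centre"][0]*640,d["centre"][1]*400
            print(q,round(d["conf"],2),int(u),int(v),np.round(ray(p,u,v,0.006 if q[0]in"bj" and q!="bay" else 0),3)[:2])
E
```

```text
pics
{'time': np.float64(0.0), 'joint_positions': array([-1.418,  0.088,  1.372, -0.   ,  1.684, -0.103]), 'qvel': array([ 0.   , -0.   , -0.001, -0.001, -0.   ,  0.001]), 'joint_torque': array([-0.0000e+00, -3.4018e+01, -3.0243e+01,  7.2000e-02,  3.3000e-02,
       -0.0000e+00]), 'tool_pos': array([ 0.139, -0.532,  0.204]), 'ee_rot': array([-3.139, -0.   ,  0.256]), 'wrist_force': array([-0.098,  0.951,  0.732]), 'wrist_torque': array([-0.036,  0.014, -0.018]), 'width': np.float64(0.094)}
top [ 0.317 -0.014  1.355] [-3.018, 0.013, -1.548] [[482.2573838942227, 0.0, 323.19637058004065], [0.0, 482.2573838942227, 201.73562890104924], [0.0, 0.0, 1.0]]Traceback (most recent call last):
  File "<stdin>", line 8, in <module>
  File "h.py", line 5, in ray
    d=R@np.linalg.inv(K)@np.array([u,v,1.]);return o+d*(z-o[2])/d[2]
                                                                ~^^^
IndexError: invalid index to scalar variable.
```

Rotation comes as roll/pitch/yaw; convert it.

```bash
sed -i 's/R=np.array(p\["rotation"\])/R=rot(p)/; s/np.array(p\["rotation"\])\.T/rot(p).T/' h.py; cat >> h.py <<'E'
from scipy.spatial.transform import Rotation
def rot(p): return Rotation.from_euler("xyz",p["rotation"]).as_matrix()
E
cat > look.py <<'E'
from h import *
import sys
tag=sys.argv[1]
for n in sys.argv[2].split(","):
    p=snapshot(n);cv2.imwrite(f"pics/{n}{tag}.png",p["img"]);print(n,np.round(p["origin"],3),np.round(p["rotation"],3))
    for q in"bay bottle_amber bottle_white jar_wood jar_black jar_white jar_red mat tray".split():
        for d in models.tip_of(q,p)[:3]:
            u,v=d["centre"][0]*640,d["centre"][1]*400
            print(q,round(d["conf"],2),int(u),int(v),np.round(ray(p,u,v,0.006 if q[0]in"bj" and q!="bay" else 0),3)[:2])
E
python3 look.py 0 top,scene
```

```text
top [ 0.317 -0.014  1.355] [-3.018  0.013 -1.548]
bay 0.76 336 160 [ 0.605 -0.029]
bottle_amber 0.59 323 165 [0.589 0.01 ]
bottle_white 0.73 352 173 [ 0.568 -0.073]
bottle_white 0.64 342 219 [ 0.435 -0.047]
jar_wood 0.56 338 152 [ 0.627 -0.033]
jar_wood 0.16 286 216 [0.44  0.109]
jar_black 0.74 285 218 [0.435 0.112]
jar_white 0.68 302 144 [0.649 0.071]
jar_white 0.58 371 157 [ 0.613 -0.127]
jar_red 0.55 370 160 [ 0.605 -0.124]
mat 0.8 216 186 [0.524 0.312]
tray 0.75 429 282 [ 0.267 -0.291]
tray 0.65 431 205 [ 0.482 -0.298]
tray 0.51 305 142 [0.655 0.061]
scene [ 1.117 -0.229  0.641] [-2.299 -0.006  1.228]
bay 0.69 325 246 [ 0.61  -0.032]
bottle_amber 0.77 342 231 [0.585 0.019]
bottle_amber 0.35 378 242 [0.645 0.085]
bottle_white 0.76 302 235 [ 0.565 -0.072]
bottle_white 0.59 297 200 [ 0.45  -0.049]
jar_wood 0.61 329 251 [ 0.632 -0.029]
jar_black 0.71 354 185 [0.443 0.113]
jar_white 0.89 378 241 [0.64  0.086]
jar_red 0.81 283 260 [ 0.622 -0.132]
mat 0.92 433 187 [0.513 0.316]
tray 0.75 197 241 [ 0.5   -0.303]
tray 0.71 191 177 [ 0.256 -0.296]
```

View pics/top0.png

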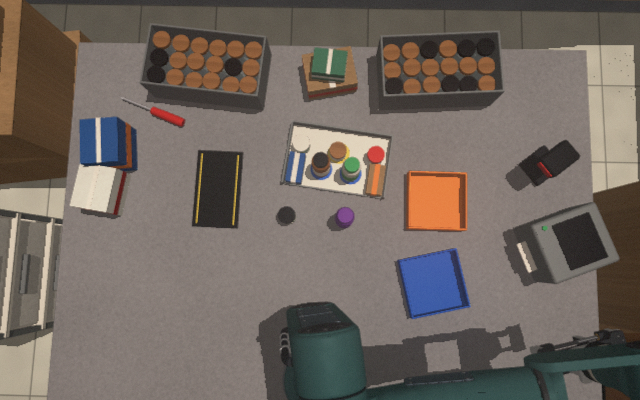

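View pics/scene0.png

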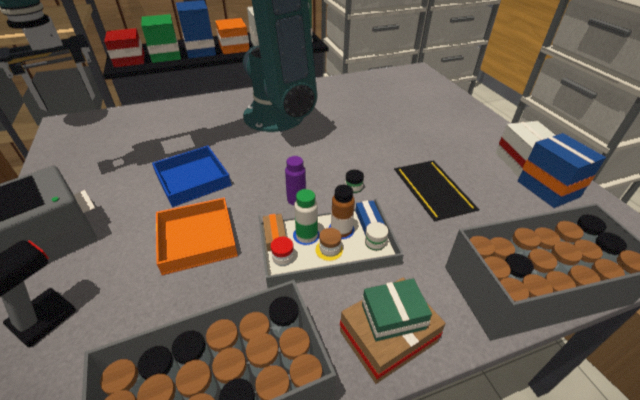

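Top view: amber bottle at about (320,165), green-capped white bottle (352,171), purple look-alike outside the bay (345,217), wood jar (338,151), black jar (286,215), orange tray (437,200) against the blue one (433,283), mat (218,189). The meant bottle is the green-capped one inside the bay, on a blue spot, and the orange tray is the one on the side away from the mat. I'll confirm these in one enlarged crop and measure the lids and caps by colour.

```bash
python3 - <<'E'
from h import *
p=snapshot("top");im=p["img"]
c=cv2.resize(im[110:230,180:480],None,fx=2.6,fy=2.6,interpolation=cv2.INTER_CUBIC);cv2.imwrite("pics/c1.png",c)
hsv=cv2.cvtColor(im,cv2.COLOR_BGR2HSV)
def blob(name,lo,hi,z,box):
    m=cv2.inRange(hsv,np.array(lo),np.array(hi));k=np.zeros_like(m);k[box[1]:box[3],box[0]:box[2]]=255
    n,l,s,ce=cv2.connectedComponentsWithStats(m&k);i=1+np.argmax(s[1:,4]);print(name,s[i],np.round(ce[i],1),np.round(ray(p,*ce[i],z),4))
blob("green cap",(45,80,40),(85,255,255),.131,(335,150,365,190))
blob("wood lid",(5,80,40),(20,255,220),.051,(327,138,352,162))
blob("red",(0,150,60),(6,255,255),.051,(365,145,386,165))
blob("white lid",(0,0,170),(180,60,255),.051,(292,132,312,154))
blob("tray",(3,160,80),(15,255,255),.04,(400,165,475,235))
blob("mat",(0,0,0),(180,255,45),.004,(190,145,245,230))
blob("black jar",(0,0,0),(180,255,60),.045,(275,203,298,227))
blob("amber cap",(0,0,0),(180,255,50),.131,(310,150,332,176))
blob("purple",(120,60,30),(160,255,255),.125,(330,200,360,232))
E
```

```text
green cap [345 157  14  16 172] [351.5 164.5] [ 0.5675 -0.0655  0.131 ]
wood lid [327 142  20  20 268] [336.9 150.6] [ 0.622  -0.0281  0.051 ]
red [368 147  16  16 210] [375.5 154.4] [ 0.6135 -0.1345  0.051 ]
white lid [292 132  20  22 357] [302.  140.8] [0.648  0.0691 0.051 ]
tray [ 407  171   60   60 3291] [436.1 200.5] [ 0.4903 -0.3026  0.04  ]
mat [201 188  13  18  70] [206.7 196.7] [0.4924 0.3378 0.004 ]
black jar [278 207  17  17 192] [285.6 215.2] [0.4407 0.1085 0.045 ]Traceback (most recent call last):
  File "<stdin>", line 15, in <module>
  File "<stdin>", line 7, in blob
    return _wrapfunc(a, 'argmax', axis=axis, out=out, **kwds)
    return bound(*args, **kwds)
ValueError: attempt to get argmax of an empty sequence
```

View pics/c1.png

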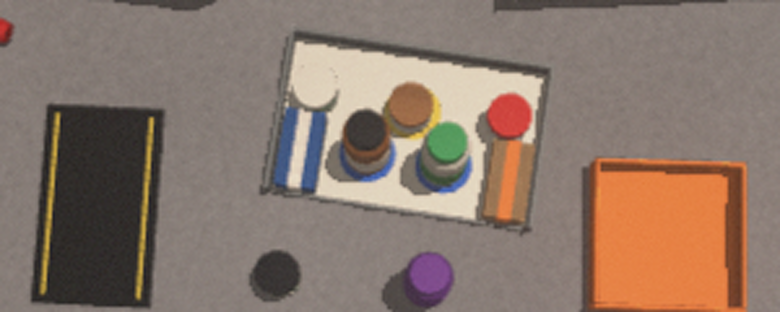

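Crop confirms: amber cap at crop (366,130), green-capped white bottle (447,142) on its blue spot with the purple one outside, wood lid on yellow (411,104), and the orange tray on the right. I'll write a planner that prints rows, then move over the bay.

```bash
cat > plan.py <<'E'
# usage: plan.py hand x y z yawdeg nrows [x y z yawdeg nrows ...]
from h import *
import sys
a=list(map(float,sys.argv[1:]));hand=a[0];o=robot.get_obs()
P=np.array(o["tool_pos"]);R=Rotation.from_euler("xyz",o["ee_rot"]);rows=[]
for i in range(1,len(a),5):
    T=np.array(a[i:i+3]);RT=Rotation.from_euler("xyz",[np.pi,0,np.radians(a[i+3])]);n=int(a[i+4])
    rv=(R.inv()*RT).as_rotvec();P0,R0=P,R
    for k in range(1,n+1):
        P1=P0+(T-P0)*k/n;R1=R0*Rotation.from_rotvec(rv*k/n)
        t=R.inv().apply(P1-P)*1000;w=np.degrees((R.inv()*R1).as_rotvec())
        rows.append("%.0f %.0f %.0f %.1f %.1f %.1f %g"%(*t,*w,hand));P,R=P1,R1
print(f"t={o['time']:.2f} at",np.round(o["tool_pos"],4),np.round(np.degrees(o["ee_rot"]),1),"w",np.round(o["width"],4));print(len(rows),"; ".join(rows))
E
python3 plan.py 1 .55 -.03 .33 90 16
python3 - <<'E'
from h import *
p=snapshot("top")
for n,u,v,z in[("amber",320.8,160,.131),("mat",217.7,188.8,.004),("green",351.5,164.5,.131)]:print(n,ray(p,u,v,z))
E
```

```text
t=1.15 at [ 0.1392 -0.5321  0.2055] [180.   -0.   14.7] w 0.0941
16 33 -24 -8 0.0 0.0 -4.7 1; 35 -21 -8 0.0 0.0 -4.7 1; 36 -18 -8 0.0 0.0 -4.7 1; 38 -15 -8 0.0 0.0 -4.7 1; 39 -12 -8 0.0 0.0 -4.7 1; 40 -9 -8 0.0 0.0 -4.7 1; 40 -6 -8 0.0 0.0 -4.7 1; 40 -2 -8 0.0 0.0 -4.7 1; 41 1 -8 0.0 0.0 -4.7 1; 40 4 -8 0.0 0.0 -4.7 1; 40 8 -8 0.0 0.0 -4.7 1; 39 11 -8 0.0 0.0 -4.7 1; 38 14 -8 0.0 0.0 -4.7 1; 37 17 -8 0.0 0.0 -4.7 1; 35 20 -8 0.0 0.0 -4.7 1; 33 23 -8 0.0 0.0 -4.7 1
amber [0.57771132 0.01394311 0.131     ]
mat [0.51557446 0.3077853  0.004     ]
green [ 0.56747388 -0.06555425  0.131     ]
```

Request:
{"name": "arm_command", "arguments": {"commands": "33 -24 -15 0 0 -4.7 1; 35 -21 -15 0 0 -4.7 1; 36 -18 -15 0 0 -4.7 1; 38 -15 -15 0 0 -4.7 1; 39 -12 -15 0 0 -4.7 1; 40 -9 -15 0 0 -4.7 1; 40 -6 -15 0 0 -4.7 1; 40 -2 -10 0 0 -4.7 1; 41 1 -5 0 0 -4.7 1; 40 4 -2 0 0 -4.7 1; 40 8 0 0 0 -4.7 1; 39 11 0 0 0 -4.7 1"}}

```text
time: 2.7
tool_pos: [0.451, -0.1408, 0.333]
ee_rot: [3.136, -0.001, 1.267]
wrist_force: [0.9, -0.1, 0.3]
width: 0.094
```

```bash
python3 plan.py 1 .55 -.03 .33 90 7
```

```text
t=2.70 at [ 0.451  -0.1408  0.333 ] [179.7  -0.   72.6] w 0.094
7 19 9 1 0.0 0.0 -2.5 1; 19 10 0 0.0 0.0 -2.5 1; 19 10 0 0.0 0.0 -2.5 1; 18 11 0 0.0 0.0 -2.5 1; 18 12 0 0.0 0.0 -2.5 1; 17 13 0 0.0 0.0 -2.5 1; 16 13 0 0.0 0.0 -2.5 1
```

Request:
{"name": "arm_command", "arguments": {"commands": "19 9 0 0 0 -2.5 1; 19 10 0 0 0 -2.5 1; 19 10 0 0 0 -2.5 1; 18 11 0 0 0 -2.5 1; 18 12 0 0 0 -2.5 1; 17 13 0 0 0 -2.5 1; 16 13 0 0 0 -2.5 1; 0 0 0 0 0 0 1"}}

```text
time: 3.7
tool_pos: [0.5539, -0.0218, 0.3333]
ee_rot: [3.136, 0.001, 1.59]
wrist_force: [0.8, 0.4, -0.5]
width: 0.0941
```

```bash
python3 look.py 1 wrist; python3 plan.py 1 .55 -.03 .33 90 1
```

```text
wrist [0.55  0.046 0.513] [ 2.907 -0.006  0.019]
bay 0.96 352 163 [ 0.599 -0.024]
bay 0.27 338 135 [0.577 0.017]
bottle_amber 0.78 343 135 [0.583 0.018]
bottle_amber 0.68 283 325 [ 0.493 -0.302]
bottle_white 0.85 333 187 [ 0.571 -0.061]
bottle_white 0.59 243 175 [ 0.434 -0.045]
jar_wood 0.79 366 166 [ 0.62  -0.027]
jar_black 0.82 246 68 [0.443 0.108]
jar_white 0.68 385 96 [0.642 0.074]
jar_red 0.67 356 228 [ 0.609 -0.127]
tray 0.76 282 324 [ 0.491 -0.304]
t=4.20 at [ 0.553  -0.0232  0.3341] [1.796e+02 1.000e-01 9.090e+01] w 0.094
1 -7 -3 4 0.4 0.1 0.9 1
```

View pics/wrist1.png

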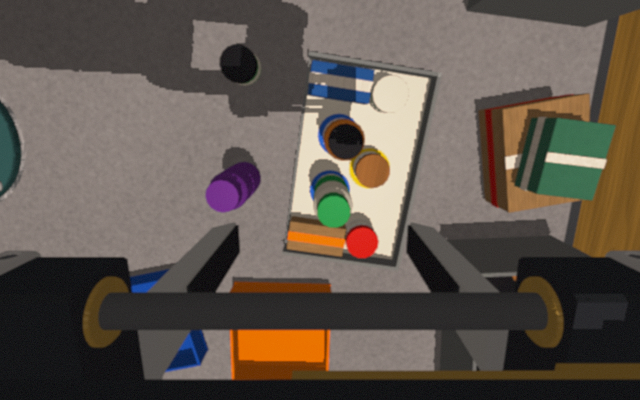

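```bash
cat > meas.py <<'E'
from h import *
def blob(p,name,lo,hi,z,box,cl=0):
    hsv=cv2.cvtColor(p["img"],cv2.COLOR_BGR2HSV)
    m=cv2.inRange(hsv,np.array(lo),np.array(hi));k=np.zeros_like(m);k[box[1]:box[3],box[0]:box[2]]=255;m&=k
    n,l,s,ce=cv2.connectedComponentsWithStats(m)
    if n<2: print(name,"none");return
    i=1+np.argmax(s[1:,4]);c=cv2.findContours((l==i).astype(np.uint8),0,1)[0][0];h=cv2.convexHull(c)
    (u,v),r=cv2.minEnclosingCircle(h);e=cv2.fitEllipse(h)
    X=ray(p,*e[0],z);rp=np.mean(e[1])/2*(np.array(p["origin"])[2]-z)/p["camera_matrix"][0,0]
    print(name,s[i],np.round(e[0],1),"axes",np.round(e[1],1),"r_mm",round(rp*1000,1),"centroid",np.round(ray(p,*ce[i],z)[:2],4),"ell",np.round(X[:2],4));return X
E
python3 - <<'E'
from meas import *
p=snapshot("wrist")
blob(p,"green",(40,80,90),(90,255,255),.131,(310,190,360,235))
blob(p,"ambercap",(0,0,0),(180,255,45),.131,(322,120,372,165))
blob(p,"wood",(5,80,60),(20,255,255),.051,(350,145,395,190))
blob(p,"red",(0,150,60),(6,255,255),.051,(340,220,385,262))
blob(p,"whitel",(0,0,120),(180,70,255),.051,(368,70,412,115))
blob(p,"blackjar",(0,0,0),(180,255,45),.045,(222,45,258,83))
for u,v in[(313,53),(437,74),(397,264),(285,250)]:print(np.round(ray(p,u,v,.035),4))
E
```

```text
green [318 194  33  33 868] [334. 210.] axes [32.7 33.5] r_mm 18.7 centroid [ 0.5665 -0.0632] ell [ 0.5665 -0.0633]
ambercap [330 123  33  34 875] [345.9 139.4] axes [32.8 33.5] r_mm 18.8 centroid [0.5778 0.0188] ell [0.5778 0.0188]
wood [354 151  36  36 944] [372.3 168.7] axes [34.6 35. ] r_mm 23.8 centroid [ 0.6218 -0.0263] ell [ 0.6216 -0.0259]
red [346 224  32  33 825] [361.8 240.4] axes [31.5 33.2] r_mm 22.1 centroid [ 0.6118 -0.131 ] ell [ 0.6117 -0.131 ]
whitel [ 368   70   44   45 1792] [390.3  94.7] axes [52.7 63.3] r_mm 39.7 centroid [0.6406 0.0743] ell [0.6404 0.0724]
blackjar [ 222   45   36   37 1086] [238.5  63.1] axes [35.7 39.1] r_mm 25.9 centroid [0.4418 0.1088] ell [0.4416 0.1088]
[0.538  0.1244 0.035 ]
[0.7045 0.1011 0.035 ]
[ 0.6694 -0.1746  0.035 ]
[ 0.4985 -0.1541  0.035 ]
```

Wrist view: amber cap (346,139), green cap (334,210), wood lid (372,169), purple outside at (225,195). Bay yaw ≈ -8°. Starting poses: amber ≈ (0.578, 0.018), white ≈ (0.567, -0.064), bottle spacing 83 mm against 84 nominal. Going for amber.

Request:
{"name": "arm_command", "arguments": {"commands": "20 12 0 0 0 0 1; 21 13 0 0 0 0 1; 0 0 35 0 0 0 1; 0 0 40 0 0 0 1; 0 0 40 0 0 0 1; 0 0 0 0 0 0 1"}}

```text
time: 5.0
tool_pos: [0.5794, 0.0185, 0.2175]
ee_rot: [3.131, 0.002, 1.585]
wrist_force: [0.5, 0.1, 0.3]
width: 0.0943
```

```bash
python3 plan.py 1 .578 .018 .06 90 5;  python3 - <<'E'
from meas import *
p=snapshot("wrist");cv2.imwrite("pics/w2.png",p["img"])
print(proj(p,[.578,.018,.131]),proj(p,[.567,-.064,.131]))
a=proj(p,[.578,.018,.131]).astype(int)
blob(p,"ambercap",(0,0,0),(180,255,45),.131,(a[0]-45,a[1]-45,a[0]+45,a[1]+45))
g=proj(p,[.567,-.064,.131]).astype(int)
blob(p,"green",(40,80,90),(90,255,255),.131,(g[0]-50,g[1]-50,g[0]+50,min(399,g[1]+50)))
E
```

```text
t=5.00 at [0.5794 0.0185 0.2175] [1.794e+02 1.000e-01 9.080e+01] w 0.0943
5 -0 -1 31 0.1 0.0 0.2 1; -0 -1 31 0.1 0.0 0.2 1; -0 -0 31 0.1 0.0 0.2 1; -0 -0 32 0.1 0.0 0.2 1; -0 -0 32 0.1 0.0 0.2 1
[322.18246088 201.76405551] [308.09401494 293.2363297 ]
ambercap [ 300  175   46   49 1760] [322.3 199.5] axes [46.  48.8] r_mm 18.6 centroid [0.578 0.02 ] ell [0.5781 0.0199]
green [286 272  45  21 758] [307.8 289.3] axes [35.2 44. ] r_mm 15.6 centroid [ 0.5667 -0.0547] ell [ 0.5667 -0.0602]
```

View pics/w2.png

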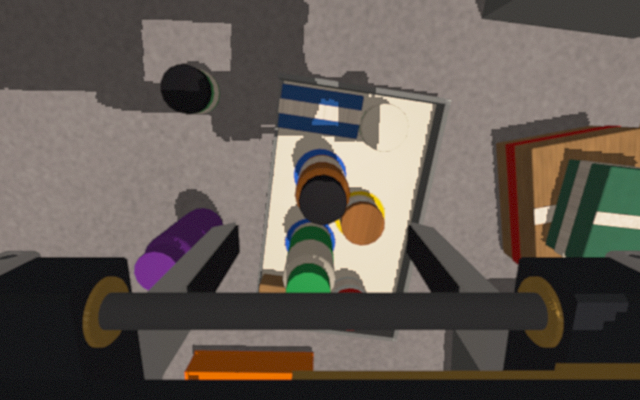

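Amber cap at (322,200) → (0.578, 0.0195); this agrees with the earlier reading within 2 mm. Descend and grip.

Request:
{"name": "arm_command", "arguments": {"commands": "1 -1 32 0.3 0 0.4 1; 0 -1 32 0.3 0 0.4 1; 0 0 32 0 0 0 1; 0 0 32 0 0 0 1; 0 0 28 0 0 0 1; 0 0 0 0 0 0 1; 0 0 0 0 0 0 1"}}

```text
time: 5.92
tool_pos: [0.5962, 0.0175, 0.0848]
ee_rot: [3.098, 0.005, 1.57]
wrist_force: [0.8, -0.7, 0.4]
width: 0.094
```

```bash
python3 plan.py 1 .578 .019 .06 90 1
```

```text
t=5.92 at [0.5962 0.0175 0.0848] [177.5   0.3  89.9] w 0.094
1 2 -19 24 2.5 0.3 -0.1 1
```

```bash
python3 - <<'E'
from h import *
o=robot.get_obs();print({k:np.round(o[k],3) for k in("joint_positions","qvel","joint_torque","wrist_force")})
E
```

```text
{'joint_positions': array([-0.065,  0.209,  1.475, -0.002,  1.413, -0.063]), 'qvel': array([ 0.   , -0.002, -0.008,  0.001,  0.011, -0.001]), 'joint_torque': array([-5.0000e-03, -3.7002e+01, -2.8220e+01,  6.3000e-02, -1.3400e-01,
        2.0000e-03]), 'wrist_force': array([ 0.828, -0.664,  0.351])}
```

Request:
{"name": "arm_command", "arguments": {"commands": "1 -10 0 1.3 0 0 1; 1 -8 0 1.2 0 0 1; 0 0 0 0 0 0 1"}}

```text
time: 6.3
tool_pos: [0.5796, 0.0195, 0.0893]
ee_rot: [3.136, 0.005, 1.57]
wrist_force: [0.1, 0.3, 0.2]
width: 0.0942
```

```bash
python3 plan.py 1 .578 .019 .06 90 2
```

```text
t=6.30 at [0.5796 0.0195 0.0893] [179.7   0.3  89.9] w 0.0942
2 -0 -1 15 0.1 0.1 -0.0 1; -0 -1 15 0.1 0.1 -0.0 1
```

Request:
{"name": "arm_command", "arguments": {"commands": "0 -2 10 0.5 0 0 1; 0 -2 10 0.5 0 0 1; 0 -2 9 0.5 0 0 1; 0 0 0 0 0 0 1"}}

```text
time: 6.8
tool_pos: [0.5723, 0.0194, 0.0571]
ee_rot: [-3.117, 0.005, 1.57]
wrist_force: [-0.0, -0.5, 0.0]
width: 0.094
```

```bash
python3 plan.py 1 .578 .019 .06 90 1
```

```text
t=6.80 at [0.5723 0.0194 0.0571] [-178.6    0.3   89.9] w 0.094
1 -0 6 -3 -1.4 0.3 -0.1 1
```

Request:
{"name": "arm_command", "arguments": {"commands": "0 6 -3 -1.4 0.3 0 1; 0 0 0 0 0 0 1"}}

```text
time: 7.05
tool_pos: [0.579, 0.0194, 0.0602]
ee_rot: [3.14, -0.001, 1.57]
wrist_force: [-0.2, 1.1, 0.1]
width: 0.0938
```

```bash
python3 plan.py 1 .578 .019 .06 90 1
```

```text
t=7.05 at [0.579  0.0194 0.0602] [179.9  -0.   89.9] w 0.0938
1 -0 -1 0 0.1 -0.0 -0.1 1
```

Request:
{"name": "arm_command", "arguments": {"commands": "0 -1 0 0 0 0 1; 0 0 0 0 0 0 0; 0 0 0 0 0 0 0; 0 0 0 0 0 0 0; 0 0 0 0 0 0 0; 0 0 0 0 0 0 0"}}

```text
time: 7.8
tool_pos: [0.5787, 0.0193, 0.0614]
ee_rot: [3.138, -0.0, 1.57]
wrist_force: [-0.8, -0.5, -1.8]
width: 0.0498
```

```bash
python3 plan.py 0 .578 .019 .06 90 1
```

```text
t=7.80 at [0.5787 0.0193 0.0614] [179.8  -0.   89.9] w 0.0498
1 -0 -1 1 0.2 -0.0 -0.1 0
```

Request:
{"name": "arm_command", "arguments": {"commands": "0 0 -15 0 0 0 0; 0 0 -25 0 0 0 0; 0 0 -25 0 0 0 0; 0 0 -25 0 0 0 0; 0 0 -15 0 0 0 0; 30 0 0 0 0 0 0; 35 0 0 0 0 0 0; 35 0 0 0 0 0 0; 35 0 0 0 0 0 0; 35 0 0 0 0 0 0; 30 0 0 0 0 0 0; 0 0 0 0 0 0 0"}}

```text
time: 9.3
tool_pos: [0.5768, 0.2244, 0.1719]
ee_rot: [-3.14, 0.0, 1.567]
wrist_force: [-0.9, -0.7, -0.6]
width: 0.0495
```

```bash
python3 plan.py 0 .57 .304 .16 90 5
```

```text
t=9.30 at [0.5768 0.2244 0.1719] [-179.9    0.    89.8] w 0.0495
5 16 -1 2 -0.0 0.0 -0.0 0; 16 -1 2 -0.0 0.0 -0.0 0; 16 -1 2 -0.0 0.0 -0.0 0; 16 -1 2 -0.0 0.0 -0.0 0; 16 -1 2 -0.0 0.0 -0.0 0
```

Request:
{"name": "arm_command", "arguments": {"commands": "26 -2 0 0 0 0 0; 27 -2 0 0 0 0 0; 26 -2 0 0 0 0 0; 0 0 15 0 0 0 0; 0 0 20 0 0 0 0; 0 0 20 0 0 0 0; 0 0 20 0 0 0 0; 0 0 15 0 0 0 0; 0 0 0 0 0 0 0"}}

```text
time: 10.42
tool_pos: [0.5705, 0.2909, 0.0735]
ee_rot: [-3.133, 0.013, 1.557]
wrist_force: [-1.2, 0.1, -1.2]
width: 0.0496
```

```bash
python3 plan.py 0 .57 .304 .0595 90 3
```

```text
t=10.43 at [0.5705 0.2909 0.0735] [-179.5    0.7   89.2] w 0.0496
3 4 -0 5 -0.2 0.2 -0.3 0; 4 -0 5 -0.2 0.2 -0.3 0; 4 -0 5 -0.2 0.2 -0.3 0
```

Request:
{"name": "arm_command", "arguments": {"commands": "6 0 2 -0.3 0.4 -0.4 0; 6 0 3 -0.2 0.3 -0.4 0; 0 0 5 0 0 0 0; 0 0 3 0 0 0 0; 0 0 0 0 0 0 0"}}

```text
time: 11.05
tool_pos: [0.5722, 0.3041, 0.0625]
ee_rot: [3.137, -0.002, 1.572]
wrist_force: [-0.4, -0.2, -1.1]
width: 0.0495
```

```bash
python3 plan.py 0 .57 .304 .059 90 1; python3 look.py 2 top
```

```text
t=11.05 at [0.5722 0.3041 0.0625] [ 1.797e+02 -1.000e-01  9.010e+01] w 0.0495
1 -0 -2 3 0.3 -0.1 0.1 0
top [ 0.317 -0.014  1.355] [-3.018  0.013 -1.548]
bay 0.86 338 161 [ 0.603 -0.035]
bottle_amber 0.64 221 165 [0.584 0.301]
bottle_white 0.87 350 172 [ 0.569 -0.069]
bottle_white 0.72 342 220 [ 0.433 -0.047]
jar_wood 0.81 336 150 [ 0.633 -0.028]
jar_wood 0.75 352 173 [ 0.567 -0.073]
jar_black 0.57 284 217 [0.439 0.114]
jar_white 0.58 305 147 [0.641 0.062]
jar_red 0.82 372 161 [ 0.604 -0.131]
jar_red 0.37 338 149 [ 0.637 -0.032]
jar_red 0.31 304 145 [0.647 0.066]
mat 0.62 218 189 [0.515 0.306]
tray 0.84 427 285 [ 0.258 -0.286]
tray 0.71 430 206 [ 0.479 -0.295]
```

View pics/top2.png

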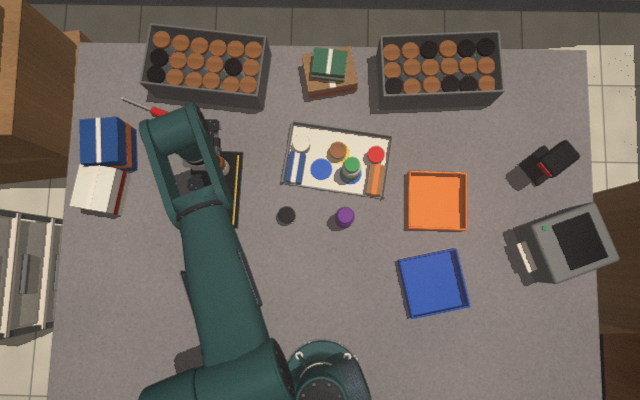

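Bottle is over the mat, near (213,165). Lower the last 3 mm, release and rise.

Request:
{"name": "arm_command", "arguments": {"commands": "0 -1 2 0.2 0 0 0; 0 0 2 0 0 0 0; 0 0 0 0 0 0 0; 0 0 0 0 0 0 1; 0 0 0 0 0 0 1; 0 0 0 0 0 0 1; 0 0 0 0 0 0 1; 0 0 -15 0 0 0 1; 0 0 -30 0 0 0 1; 0 0 -35 0 0 0 1; 0 0 -35 0 0 0 1; 0 0 0 0 0 0 1"}}

```text
time: 13.05
tool_pos: [0.5723, 0.3042, 0.1828]
ee_rot: [3.134, -0.005, 1.572]
wrist_force: [0.0, -1.2, -0.6]
width: 0.0938
```

```bash
python3 plan.py 1 .567 -.064 .21 90 9; python3 - <<'E'
from meas import *
p=snapshot("wrist")
a=proj(p,[.57,.304,.129]).astype(int);print(a);cv2.imwrite("pics/w3.png",p["img"])
blob(p,"ambercap",(0,0,0),(180,255,60),.129,(a[0]-45,a[1]-45,a[0]+45,a[1]+45))
E
```

```text
t=13.05 at [0.5723 0.3042 0.1828] [179.6  -0.3  90.1] w 0.0938
9 -41 -1 -3 0.0 -0.0 0.0 1; -41 -1 -3 0.0 -0.0 0.0 1; -41 -1 -3 0.0 -0.0 0.0 1; -41 -1 -3 0.0 -0.0 0.0 1; -41 -1 -3 0.0 -0.0 0.0 1; -41 -1 -3 0.0 -0.0 0.0 1; -41 -1 -3 0.0 -0.0 0.0 1; -41 -1 -3 0.0 -0.0 0.0 1; -41 -1 -3 0.0 -0.0 0.0 1
[321 213]
ambercap [ 276  168   90   72 3390] [354.6 200.9] axes [ 63.8 162.2] r_mm 39.0 centroid [0.5765 0.3077] ell [0.5935 0.3131]
```

Request:
{"name": "arm_command", "arguments": {"commands": "-35 0 -4 0 0 0 1; -41 -1 -4 0 0 0 1; -41 -1 -4 0 0 0 1; -41 -1 -3 0 0 0 1; -41 -1 -3 0 0 0 1; -41 -1 -3 0 0 0 1; -41 0 -3 0 0 0 1; -41 0 -3 0 0 0 1; -30 0 0 0 0 0 1; -15 0 0 0 0 0 1; 0 0 0 0 0 0 1"}}

```text
time: 14.48
tool_pos: [0.5562, -0.0737, 0.1813]
ee_rot: [-3.105, -0.003, 1.574]
wrist_force: [-0.4, -0.2, 0.4]
width: 0.0942
```

```bash
python3 - <<'E'
from meas import *
p=snapshot("wrist");cv2.imwrite("pics/w4.png",p["img"])
g=proj(p,[.567,-.064,.131]).astype(int);print(g)
blob(p,"green",(40,80,90),(90,255,255),.131,(g[0]-50,g[1]-50,g[0]+50,min(399,g[1]+50)))
E
python3 plan.py 1 .567 -.064 .06 90 8
```

```text
[343 200]
green [ 316  200   55   28 1134] [343.  203.9] axes [46.7 54.5] r_mm 17.2 centroid [ 0.5668 -0.0724] ell [ 0.5666 -0.0661]
t=14.53 at [ 0.5561 -0.073   0.1813] [-177.9   -0.2   90.2] w 0.0941
8 1 2 15 -0.3 -0.0 0.0 1; 1 2 15 -0.3 -0.0 0.0 1; 1 2 15 -0.3 -0.0 0.0 1; 1 2 15 -0.3 -0.0 0.0 1; 1 2 15 -0.3 -0.0 0.0 1; 1 2 15 -0.3 -0.0 0.0 1; 1 1 15 -0.3 -0.0 0.0 1; 1 1 15 -0.3 -0.0 0.0 1
```

View pics/w4.png

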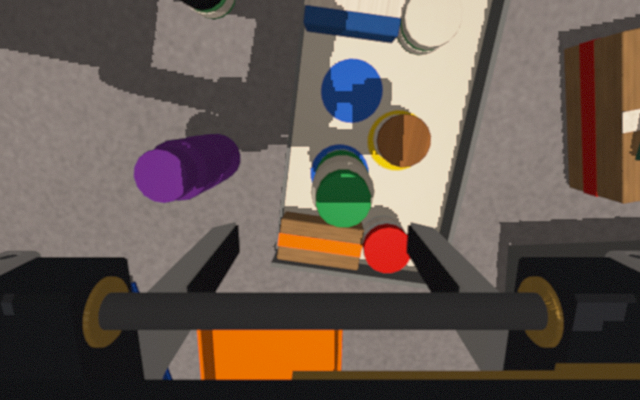

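Green cap spans about (316–372, 170–227), centre (344,199), agreeing with the projection of (0.567,-0.0635). Straighten, then descend.

Request:
{"name": "arm_command", "arguments": {"commands": "5 6 5 -1.1 0 0 1; 5 5 10 -1 0 0 1; 0 0 15 0 0 0 1; 0 0 18 0 0 0 1; 0 0 18 0 0 0 1; 0 0 15 0 0 0 1; 0 0 10 0 0 0 1; 0 0 0 0 0 0 1"}}

```text
time: 15.52
tool_pos: [0.5667, -0.0568, 0.0819]
ee_rot: [-3.141, -0.005, 1.581]
wrist_force: [0.0, -0.1, 0.4]
width: 0.0941
```

```bash
python3 plan.py 1 .567 -.0635 .0605 90 2
```

```text
t=15.53 at [ 0.5667 -0.0568  0.0819] [-180.    -0.3   90.6] w 0.0941
2 -3 0 11 -0.0 -0.1 0.3 1; -3 0 11 -0.0 -0.1 0.3 1
```

Request:
{"name": "arm_command", "arguments": {"commands": "-3 0 10 0 0 0.3 1; -3 0 9 0 0 0.3 1; 0 0 3 0 0 0 1; 0 0 0 0 0 0 1; 0 0 0 0 0 0 1"}}

```text
time: 16.15
tool_pos: [0.568, -0.0638, 0.0601]
ee_rot: [3.139, -0.004, 1.569]
wrist_force: [-0.8, -0.5, 0.5]
width: 0.0937
```

```bash
python3 plan.py 1 .567 -.0635 .0605 90 1
```

```text
t=16.15 at [ 0.568  -0.0638  0.0601] [179.9  -0.3  89.9] w 0.0937
1 0 -1 -0 0.1 -0.3 -0.1 1
```

Request:
{"name": "arm_command", "arguments": {"commands": "0 -1 0 0 0 0 1; 0 0 0 0 0 0 0; 0 0 0 0 0 0 0; 0 0 0 0 0 0 0; 0 0 0 0 0 0 0; 0 0 0 0 0 0 0"}}

```text
time: 16.9
tool_pos: [0.5677, -0.0637, 0.0612]
ee_rot: [3.137, -0.004, 1.57]
wrist_force: [0.2, 0.2, -1.3]
width: 0.0491
```

Request:
{"name": "arm_command", "arguments": {"commands": "0 0 -15 0 0 0 0; 0 0 -25 0 0 0 0; 0 0 -25 0 0 0 0; 0 0 -25 0 0 0 0; 0 0 -15 0 0 0 0; 30 -5 0 0 0 0 0; 35 -8 0 0 0 0 0; 35 -10 0 0 0 0 0; 35 -10 0 0 0 0 0; 35 -10 0 0 0 0 0; 35 -10 0 0 0 0 0; 35 -10 0 0 0 0 0"}}

```text
time: 18.4
tool_pos: [0.5027, 0.1804, 0.1745]
ee_rot: [3.138, -0.004, 1.564]
wrist_force: [-0.3, 0.2, -1.1]
width: 0.0492
```

```bash
python3 plan.py 0 .462 .311 .16 90 5
```

```text
t=18.40 at [0.5027 0.1804 0.1745] [179.8  -0.2  89.6] w 0.0492
5 26 -8 3 0.0 -0.0 -0.1 0; 26 -8 3 0.0 -0.0 -0.1 0; 26 -8 3 0.0 -0.0 -0.1 0; 26 -8 3 0.0 -0.0 -0.1 0; 26 -8 3 0.0 -0.0 -0.1 0
```

White reference grasp: (0.5675,-0.0637,0.0612). On to the mat.

Request:
{"name": "arm_command", "arguments": {"commands": "26 -8 0 0 0 0 0; 26 -8 0 0 0 0 0; 26 -8 0 0 0 0 0; 26 -8 0 0 0 0 0; 24 -8 0 0 0 0 0; 0 0 0 0 0 0 0; 0 0 15 0 0 0 0; 0 0 20 0 0 0 0; 0 0 20 0 0 0 0; 0 0 18 0 0 0 0; 0 0 15 0 0 0 0; 0 0 0 0 0 0 0"}}

```text
time: 19.9
tool_pos: [0.4601, 0.3094, 0.0802]
ee_rot: [-3.14, 0.002, 1.563]
wrist_force: [-0.3, -0.0, -0.7]
width: 0.0491
```

```bash
python3 plan.py 0 .462 .311 .059 90 3
```

```text
t=19.90 at [0.4601 0.3094 0.0802] [-1.799e+02  1.000e-01  8.950e+01] w 0.0491
3 1 1 7 -0.0 0.0 -0.2 0; 1 1 7 -0.0 0.0 -0.2 0; 1 1 7 -0.0 0.0 -0.2 0
```

Request:
{"name": "arm_command", "arguments": {"commands": "0 0 8 0 0 0 0; 0 0 7 0 0 0 0; 0 0 4 0 0 0 0; 0 0 2 0 0 0 0; 0 0 0 0 0 0 0; 0 0 0 0 0 0 0"}}

```text
time: 20.65
tool_pos: [0.4617, 0.3103, 0.0602]
ee_rot: [3.139, -0.001, 1.563]
wrist_force: [0.0, -0.7, -1.1]
width: 0.0488
```

```bash
python3 plan.py 0 .462 .311 .059 90 1
```

```text
t=20.65 at [0.4617 0.3103 0.0602] [179.9  -0.   89.5] w 0.0488
1 1 0 1 0.1 -0.0 -0.5 0
```

Request:
{"name": "arm_command", "arguments": {"commands": "0 0 1.5 0 0 0 0; 0 0 0 0 0 0 0; 0 0 0 0 0 0 1; 0 0 0 0 0 0 1; 0 0 0 0 0 0 1; 0 0 0 0 0 0 1; 0 0 -15 0 0 0 1; 0 0 -30 0 0 0 1; 0 0 -35 0 0 0 1; 0 0 -35 0 0 0 1; 0 0 -10 0 0 0 1"}}

```text
time: 22.02
tool_pos: [0.4618, 0.3105, 0.1918]
ee_rot: [3.136, -0.003, 1.563]
wrist_force: [-1.0, 1.1, 0.7]
width: 0.094
```

```bash
python3 plan.py 0.75 .61 -.026 .19 90 10
```

```text
t=22.02 at [0.4618 0.3105 0.1918] [179.7  -0.2  89.5] w 0.094
10 -34 15 0 0.0 -0.0 -0.0 0.75; -34 15 0 0.0 -0.0 -0.0 0.75; -34 15 0 0.0 -0.0 -0.0 0.75; -34 15 0 0.0 -0.0 -0.0 0.75; -34 15 0 0.0 -0.0 -0.0 0.75; -34 15 0 0.0 -0.0 -0.0 0.75; -34 15 0 0.0 -0.0 -0.0 0.75; -34 15 0 0.0 -0.0 -0.0 0.75; -34 15 0 0.0 -0.0 -0.0 0.75; -34 15 0 0.0 -0.0 -0.0 0.75
```

Request:
{"name": "arm_command", "arguments": {"commands": "-34 15 -1 0 0 0 0.75; -34 15 -1 0 0 0 0.75; -34 15 -1 0 0 0 0.75; -34 15 -1 0 0 0 0.75; -34 15 -1 0 0 0 0.75; -34 15 -1 0 0 0 0.75; -34 15 -1 0 0 0 0.75; -34 15 0 0 0 0 0.75; -34 15 0 0 0 0 0.75; -30 15 0 0 0 0 0.75; 0 0 0 0 0 0 0.75"}}

```text
time: 23.4
tool_pos: [0.6104, -0.0364, 0.1916]
ee_rot: [-3.136, -0.004, 1.565]
wrist_force: [0.2, 0.3, -0.2]
width: 0.0704
```

```bash
python3 - <<'E'
from meas import *
p=snapshot("wrist")
for z,n,X,lo,hi in[(.051,"wood",[.622,-.026],(5,60,30),(22,255,255))]:
    g=proj(p,X+[z]).astype(int);print(g)
    blob(p,n,lo,hi,z,(g[0]-45,g[1]-45,g[0]+45,g[1]+45))
    p["img"]=p["img"].copy();cv2.circle(p["img"],tuple(map(int,g)),3,(255,0,255),-1)
cv2.imwrite("pics/w5.png",p["img"])
p=snapshot("top");cv2.imwrite("pics/c5.png",cv2.resize(p["img"][130:240,180:400],None,fx=3,fy=3))
E
python3 plan.py .75 .622 -.026 .024 90 10
```

```text
[337 177]
wood [ 314  150   49   54 2071] [337.5 176.9] axes [50.4 53.2] r_mm 24.5 centroid [ 0.6222 -0.0257] ell [ 0.622  -0.0253]
t=23.50 at [ 0.6099 -0.0341  0.1921] [-179.7   -0.3   89.8] w 0.0707
10 1 1 17 -0.0 -0.0 -0.0 0.75; 1 1 17 -0.0 -0.0 -0.0 0.75; 1 1 17 -0.0 -0.0 -0.0 0.75; 1 1 17 -0.0 -0.0 -0.0 0.75; 1 1 17 -0.0 -0.0 -0.0 0.75; 1 1 17 -0.0 -0.0 -0.0 0.75; 1 1 17 -0.0 -0.0 -0.0 0.75; 1 1 17 -0.0 -0.0 -0.0 0.75; 1 1 17 -0.0 -0.0 -0.0 0.75; 1 1 17 -0.0 -0.0 -0.0 0.75
```

View pics/w5.png

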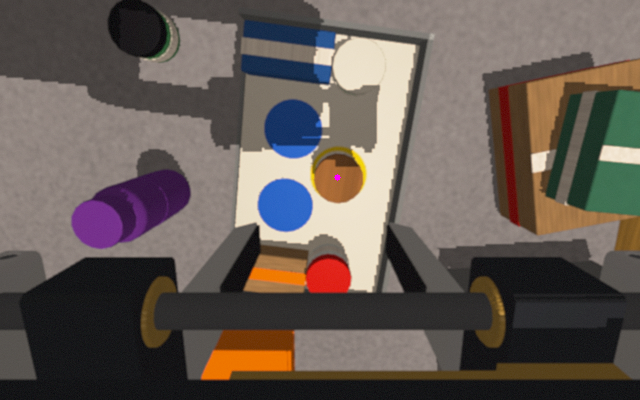

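View pics/c5.png

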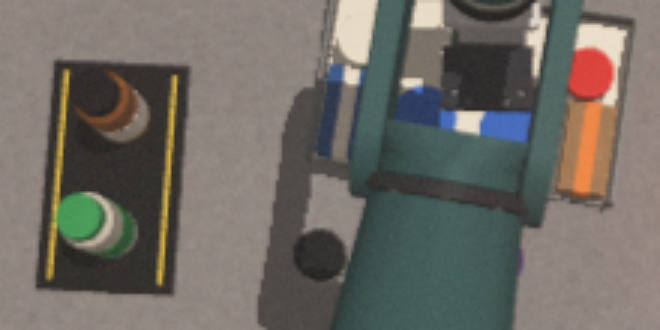

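Both bottles stand on the mat (c5: amber (110,105), white (95,220)); both blue spots are now free at (294,129) and (285,205) in the wrist view. I'll measure the spots for the bay frame, and go down on the wood jar at (0.622,-0.0255).

```bash
python3 - <<'E'
from meas import *
p=snapshot("wrist")
A=blob(p,"blueL",(100,120,40),(125,255,255),.0065,(260,95,326,165))
B=blob(p,"blueR",(100,120,40),(125,255,255),.0065,(253,170,318,237))
y=(A-B)[:2]/np.linalg.norm((A-B)[:2]);x=np.array([y[1],-y[0]]);print("sep",np.linalg.norm(A-B),"yaw",np.degrees(np.arctan2(x[1],x[0])),"yellow",(A+B)[:2]/2+.054*x)
E
```

```text
blueL [ 266  102   56   58 2545] [293.4 130.7] axes [56.  57.6] r_mm 30.7 centroid [0.576  0.0191] ell [0.576  0.0191]
blueR [ 259  181   54   52 2174] [285.2 206.6] axes [51.3 53.4] r_mm 28.3 centroid [ 0.565  -0.0642] ell [ 0.5651 -0.0642]
sep 0.08400207753247117 yaw -7.483732327829994 yellow [ 0.62407437 -0.02960021]
```

Request:
{"name": "arm_command", "arguments": {"commands": "5 6 5 0 0 0 0.75; 4 6 10 0 0 0 0.75; 0 0 15 0 0 0 0.75; 0 0 18 0 0 0 0.75; 0 0 18 0 0 0 0.75; 0 0 18 0 0 0 0.75; 0 0 10 0 0 0 0.75; 0 0 0 0 0 0 0.75"}}

```text
time: 24.55
tool_pos: [0.6197, -0.0197, 0.0896]
ee_rot: [-3.133, -0.006, 1.574]
wrist_force: [-0.4, 0.1, -0.1]
width: 0.0706
```

```bash
python3 plan.py .75 .622 -.0255 .024 90 3
```

```text
t=24.55 at [ 0.6197 -0.0197  0.0896] [-179.5   -0.4   90.2] w 0.0706
3 -2 1 22 -0.2 -0.1 0.1 0.75; -2 1 22 -0.2 -0.1 0.1 0.75; -2 1 22 -0.2 -0.1 0.1 0.75
```

Request:
{"name": "arm_command", "arguments": {"commands": "-2 1 14 -0.2 0 0 0.75; -2 1 14 0 0 0 0.75; -2 1 14 0 0 0 0.75; 0 0 12 0 0 0 0.75; 0 0 7 0 0 0 0.75; 0 0 0 0 0 0 0.75; 0 0 0 0 0 0 0.75"}}

```text
time: 25.42
tool_pos: [0.6237, -0.0261, 0.0256]
ee_rot: [-3.139, -0.006, 1.573]
wrist_force: [0.6, -0.4, -0.4]
width: 0.0703
```

```bash
python3 plan.py .75 .622 -.0255 .024 90 1
```

```text
t=25.43 at [ 0.6237 -0.0261  0.0256] [-179.9   -0.3   90.1] w 0.0703
1 1 -2 2 -0.1 -0.3 0.1 0.75
```

Good. Grip and lift.

Request:
{"name": "arm_command", "arguments": {"commands": "0 -1 1 0 0 0 0; 0 0 0 0 0 0 0; 0 0 0 0 0 0 0; 0 0 0 0 0 0 0; 0 0 0 0 0 0 0; 0 0 -15 0 0 0 0; 0 0 -25 0 0 0 0; 0 0 -30 0 0 0 0; 0 0 -30 0 0 0 0; 0 0 -25 0 0 0 0; 0 0 0 0 0 0 0"}}

```text
time: 26.8
tool_pos: [0.6237, -0.0269, 0.1593]
ee_rot: [3.139, -0.005, 1.573]
wrist_force: [-0.1, -0.2, -1.4]
width: 0.0469
```

```bash
python3 plan.py 0 .492 -.302 .14 90 10
```

```text
t=26.80 at [ 0.6237 -0.0269  0.1593] [179.8  -0.3  90.2] w 0.0469
10 -27 -13 2 0.0 -0.0 0.0 0; -27 -13 2 0.0 -0.0 0.0 0; -27 -13 2 0.0 -0.0 0.0 0; -27 -13 2 0.0 -0.0 0.0 0; -27 -13 2 0.0 -0.0 0.0 0; -28 -13 2 0.0 -0.0 0.0 0; -28 -13 2 0.0 -0.0 0.0 0; -28 -13 2 0.0 -0.0 0.0 0; -28 -13 2 0.0 -0.0 0.0 0; -28 -13 2 0.0 -0.0 0.0 0
```

Request:
{"name": "arm_command", "arguments": {"commands": "-27 -13 0 0 0 0 0; -27 -13 0 0 0 0 0; -27 -13 0 0 0 0 0; -27 -13 0 0 0 0 0; -27 -13 0 0 0 0 0; -28 -13 0 0 0 0 0; -28 -13 0 0 0 0 0; -28 -13 0 0 0 0 0; -28 -13 0 0 0 0 0; -28 -13 0 0 0 0 0; 0 0 0 0 0 0 0"}}

```text
time: 28.18
tool_pos: [0.4845, -0.3069, 0.1441]
ee_rot: [-3.126, -0.015, 1.575]
wrist_force: [0.7, -0.1, -1.2]
width: 0.0473
```

```bash
python3 plan.py 0 .492 -.302 .0245 90 9
```

```text
t=28.18 at [ 0.4845 -0.3069  0.1441] [-179.1   -0.8   90.3] w 0.0473
9 0 1 13 -0.1 -0.1 0.0 0; 0 1 13 -0.1 -0.1 0.0 0; 0 1 13 -0.1 -0.1 0.0 0; 0 1 13 -0.1 -0.1 0.0 0; 0 1 13 -0.1 -0.1 0.0 0; 0 1 13 -0.1 -0.1 0.0 0; 0 1 13 -0.1 -0.1 0.0 0; 1 1 13 -0.1 -0.1 0.0 0; 1 1 13 -0.1 -0.1 0.0 0
```

Request:
{"name": "arm_command", "arguments": {"commands": "1 1 10 -0.4 -0.4 0 0; 1 1 15 -0.4 -0.4 0 0; 0 1 15 0 0 0 0; 0 1 15 0 0 0 0; 0 0 15 0 0 0 0; 0 0 15 0 0 0 0; 0 0 10 0 0 0 0; 0 0 0 0 0 0 0"}}

```text
time: 29.18
tool_pos: [0.4885, -0.299, 0.0396]
ee_rot: [-3.137, -0.005, 1.58]
wrist_force: [-0.1, 0.8, -1.7]
width: 0.0474
```

```bash
python3 plan.py 0 .492 -.302 .0245 90 3
```

```text
t=29.18 at [ 0.4885 -0.299   0.0396] [-179.8   -0.3   90.5] w 0.0474
3 -1 1 5 -0.1 -0.1 0.2 0; -1 1 5 -0.1 -0.1 0.2 0; -1 1 5 -0.1 -0.1 0.2 0
```

Request:
{"name": "arm_command", "arguments": {"commands": "0 0 7 0 0 0 0; 0 0 4 0 0 0 0; 0 0 3 0 0 0 0; 0 0 0 0 0 0 0; 0 0 0 0 0 0 0"}}

```text
time: 29.8
tool_pos: [0.4896, -0.3, 0.0266]
ee_rot: [-3.14, -0.003, 1.579]
wrist_force: [-0.1, 0.4, -0.9]
width: 0.0473
```

```bash
python3 plan.py 0 .49 -.30 .0235 90 1; python3 -c "
from h import *
print(robot.get_obs()['wrist_force'])"
```

```text
t=29.80 at [ 0.4896 -0.3     0.0266] [-179.9   -0.2   90.5] w 0.0473
1 0 0 3 -0.1 -0.2 0.5 0
[-0.08130912  0.36960695 -0.86895711]
```

Request:
{"name": "arm_command", "arguments": {"commands": "0 0 2 0 0 0 0; 0 0 1.5 0 0 0 0; 0 0 0 0 0 0 0; 0 0 0 0 0 0 0.75; 0 0 0 0 0 0 0.75; 0 0 0 0 0 0 0.75; 0 0 -10 0 0 0 0.75; 0 0 -25 0 0 0 0.75; 0 0 -30 0 0 0 0.75; 0 0 -30 0 0 0 0.75; 0 0 -30 0 0 0 0.75; 0 0 -30 0 0 0 0.75"}}

```text
time: 31.3
tool_pos: [0.4891, -0.3, 0.1847]
ee_rot: [-3.139, -0.004, 1.579]
wrist_force: [0.3, 0.6, -0.0]
width: 0.0703
```

```bash
python3 plan.py 0.75 .435 .09 .18 90 11
```

```text
t=31.30 at [ 0.4891 -0.3     0.1847] [-179.9   -0.2   90.5] w 0.0703
11 35 -5 1 -0.0 -0.0 0.0 0.75; 35 -5 1 -0.0 -0.0 0.0 0.75; 35 -5 1 -0.0 -0.0 0.0 0.75; 35 -5 1 -0.0 -0.0 0.0 0.75; 35 -5 1 -0.0 -0.0 0.0 0.75; 35 -5 1 -0.0 -0.0 0.0 0.75; 35 -5 0 -0.0 -0.0 0.0 0.75; 35 -5 0 -0.0 -0.0 0.0 0.75; 35 -5 0 -0.0 -0.0 0.0 0.75; 35 -5 0 -0.0 -0.0 0.0 0.75; 35 -5 0 -0.0 -0.0 0.0 0.75
```

Request:
{"name": "arm_command", "arguments": {"commands": "35 -5 -1 0 0 0 0.75; 35 -5 -1 0 0 0 0.75; 35 -5 0 0 0 0 0.75; 35 -5 0 0 0 0 0.75; 35 -5 0 0 0 0 0.75; 35 -5 0 0 0 0 0.75; 35 -5 0 0 0 0 0.75; 35 -5 0 0 0 0 0.75; 35 -5 0 0 0 0 0.75; 35 -5 0 0 0 0 0.75; 35 -5 0 0 0 0 0.75; 0 0 0 0 0 0 0.75"}}

```text
time: 32.8
tool_pos: [0.4324, 0.0942, 0.2008]
ee_rot: [3.12, 0.004, 1.578]
wrist_force: [0.8, 0.1, 0.3]
width: 0.0707
```

```bash
python3 - <<'E'
from meas import *
p=snapshot("wrist");g=proj(p,[.4417,.1085,.045]).astype(int);print(g)
blob(p,"blk",(0,0,0),(180,255,50),.045,(g[0]-40,g[1]-40,g[0]+40,g[1]+40))
im=p["img"].copy();cv2.circle(im,tuple(map(int,g)),3,(255,0,255),-1);q=snapshot("top")
cv2.imwrite("pics/c6.png",np.vstack([cv2.resize(im[max(0,g[1]-80):g[1]+80,g[0]-160:g[0]+160],(640,320)),cv2.resize(q["img"][140:260,280:480],(640,260))[:,:]]))
E
python3 plan.py .75 .4417 .1085 .019 90 10
```

```text
[330 169]
blk [ 307  145   45   46 1627] [328.8 167.3] axes [44.8 46. ] r_mm 22.5 centroid [0.4398 0.1111] ell [0.4397 0.1111]
t=32.90 at [0.4328 0.0924 0.2006] [178.8   0.3  90.2] w 0.0709
10 2 1 18 0.1 0.0 0.0 0.75; 2 1 18 0.1 0.0 0.0 0.75; 2 1 18 0.1 0.0 0.0 0.75; 2 1 18 0.1 0.0 0.0 0.75; 2 1 18 0.1 0.0 0.0 0.75; 2 1 18 0.1 0.0 0.0 0.75; 2 1 18 0.1 0.0 0.0 0.75; 2 1 18 0.1 0.0 0.0 0.75; 2 1 18 0.1 0.0 0.0 0.75; 2 1 18 0.1 0.0 0.0 0.75
```

View pics/c6.png

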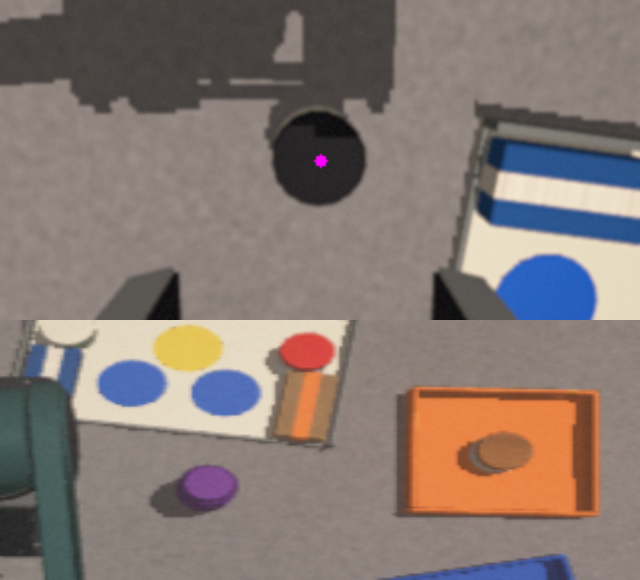

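The wooden-lidded jar stands upright in the orange tray (lower crop, about (500,455)). The black jar is at (320,158) in the upper crop, (0.4405, 0.110). Descending on it.

Request:
{"name": "arm_command", "arguments": {"commands": "8 4 8 0.6 0 0 0.75; 8 4 12 0.6 0 0 0.75; 0 0 18 0 0 0 0.75; 0 0 20 0 0 0 0.75; 0 0 20 0 0 0 0.75; 0 0 20 0 0 0 0.75; 0 0 20 0 0 0 0.75; 0 0 15 0 0 0 0.75; 0 0 0 0 0 0 0.75"}}

```text
time: 34.02
tool_pos: [0.4379, 0.1039, 0.053]
ee_rot: [-3.127, 0.008, 1.568]
wrist_force: [-0.1, 0.6, -0.8]
width: 0.0705
```

```bash
python3 plan.py .75 .4405 .1105 .019 90 4
```

```text
t=34.02 at [0.4379 0.1039 0.053 ] [-179.2    0.5   89.8] w 0.0705
4 2 1 8 -0.2 0.1 -0.0 0.75; 2 1 8 -0.2 0.1 -0.0 0.75; 2 1 8 -0.2 0.1 -0.0 0.75; 2 1 8 -0.2 0.1 -0.0 0.75
```

Request:
{"name": "arm_command", "arguments": {"commands": "3 1 5 -0.4 0.3 0 0.75; 3 1 10 -0.3 0.2 0 0.75; 0 0 11 0 0 0 0.75; 0 0 7 0 0 0 0.75; 0 0 0 0 0 0 0.75; 0 0 0 0 0 0 0.75"}}

```text
time: 34.78
tool_pos: [0.4415, 0.1105, 0.0193]
ee_rot: [3.139, -0.002, 1.568]
wrist_force: [0.1, 0.5, -0.2]
width: 0.0707
```

```bash
python3 plan.py .75 .4405 .1105 .019 90 1
```

```text
t=34.77 at [0.4415 0.1105 0.0193] [ 1.799e+02 -1.000e-01  8.980e+01] w 0.0707
1 0 -1 0 0.1 -0.1 -0.2 0.75
```

Grip, lift, and note the grasp height.

Request:
{"name": "arm_command", "arguments": {"commands": "0 0 0 0 0 0 0; 0 0 0 0 0 0 0; 0 0 0 0 0 0 0; 0 0 0 0 0 0 0; 0 0 0 0 0 0 0"}}

```text
time: 35.4
tool_pos: [0.4421, 0.1105, 0.0201]
ee_rot: [3.137, -0.002, 1.568]
wrist_force: [-0.4, -0.6, 0.1]
width: 0.0474
```

Request:
{"name": "arm_command", "arguments": {"commands": "0 0 -15 0 0 0 0; 0 0 -25 0 0 0 0; 0 0 -30 0 0 0 0; 0 0 -30 0 0 0 0; 0 0 -15 0 0 0 0; 0 0 0 0 0 0 0"}}

```text
time: 36.15
tool_pos: [0.441, 0.1102, 0.1413]
ee_rot: [3.137, -0.002, 1.568]
wrist_force: [-0.8, 0.4, -1.3]
width: 0.0471
```

```bash
python3 plan.py 0 .6237 -.0285 .13 90 9
```

```text
t=36.15 at [0.441  0.1102 0.1413] [ 1.798e+02 -1.000e-01  8.980e+01] w 0.0471
9 -15 20 1 0.0 -0.0 -0.0 0; -15 20 1 0.0 -0.0 -0.0 0; -15 20 1 0.0 -0.0 -0.0 0; -15 20 1 0.0 -0.0 -0.0 0; -15 20 1 0.0 -0.0 -0.0 0; -15 20 1 0.0 -0.0 -0.0 0; -15 20 1 0.0 -0.0 -0.0 0; -15 20 1 0.0 -0.0 -0.0 0; -15 20 1 0.0 -0.0 -0.0 0
```

Request:
{"name": "arm_command", "arguments": {"commands": "-15 20 0 0 0 0 0; -15 20 0 0 0 0 0; -15 20 0 0 0 0 0; -15 20 0 0 0 0 0; -15 20 0 0 0 0 0; -15 20 0 0 0 0 0; -15 20 0 0 0 0 0; -15 20 0 0 0 0 0; -14 20 0 0 0 0 0; 0 0 0 0 0 0 0"}}

```text
time: 37.4
tool_pos: [0.6256, -0.0393, 0.1201]
ee_rot: [-3.119, 0.0, 1.562]
wrist_force: [-0.5, 0.7, -1.1]
width: 0.0473
```

```bash
python3 plan.py 0 .6237 -.0285 .03 90 8; python3 - <<'E'
from meas import *
p=snapshot("wrist");g=proj(p,[.624,-.0296,.0065]).astype(int);print(g)
blob(p,"yellow",(22,100,60),(35,255,255),.0065,(g[0]-60,g[1]-60,g[0]+60,g[1]+60))
q=snapshot("top");g=proj(q,[.624,-.0296,.0065]).astype(int);print(g);cv2.imwrite("pics/c7.png",np.vstack([cv2.resize(p["img"][100:300,160:480],(640,400))]))
E
```

```text
t=37.40 at [ 0.6256 -0.0393  0.1201] [-178.7    0.    89.5] w 0.0473
8 1 0 11 -0.2 0.0 -0.1 0; 1 -0 11 -0.2 0.0 -0.1 0; 1 -0 11 -0.2 0.0 -0.1 0; 1 -0 11 -0.2 0.0 -0.1 0; 1 -0 11 -0.2 0.0 -0.1 0; 1 -0 11 -0.2 0.0 -0.1 0; 1 -0 11 -0.2 0.0 -0.1 0; 1 -0 11 -0.2 0.0 -0.1 0
[325 183]
yellow [ 292  149   70   58 2893] [326.2 182.9] axes [68.  69.7] r_mm 29.8 centroid [ 0.6247 -0.0237] ell [ 0.6243 -0.0294]
[337 153]
```

View pics/c7.png

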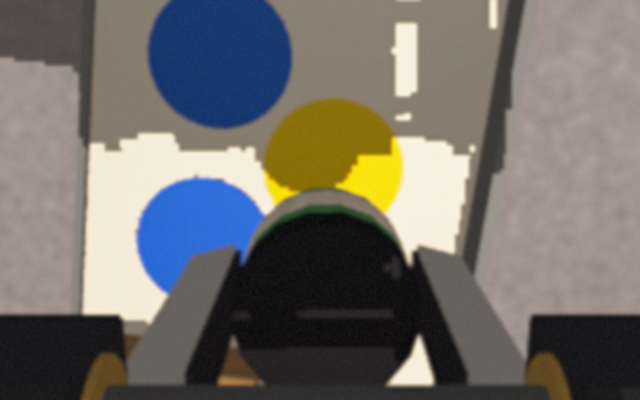

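The yellow spot is directly visible at (0.624,-0.0295), matching the value from the blue spots. Straighten and lower the jar.

Request:
{"name": "arm_command", "arguments": {"commands": "5 0 5 -0.7 0 -0.2 0; 5 -1 10 -0.6 0 -0.2 0; 0 0 15 0 0 0 0; 0 0 15 0 0 0 0; 0 0 15 0 0 0 0; 0 0 8 0 0 0 0; 0 0 0 0 0 0 0"}}

```text
time: 38.38
tool_pos: [0.6201, -0.0249, 0.0463]
ee_rot: [-3.139, -0.001, 1.574]
wrist_force: [0.5, 0.0, -1.0]
width: 0.0474
```

```bash
python3 plan.py 0 .624 -.0295 .0265 90 3
```

```text
t=38.38 at [ 0.6201 -0.0249  0.0463] [-1.798e+02 -1.000e-01  9.020e+01] w 0.0474
3 -2 1 7 -0.1 -0.0 0.1 0; -2 1 7 -0.1 -0.0 0.1 0; -2 1 7 -0.1 -0.0 0.1 0
```

Request:
{"name": "arm_command", "arguments": {"commands": "-2 1.5 6 0 0 0 0; -2 1 5 0 0 0 0; 0 0 4 0 0 0 0; 0 0 2 0 0 0 0; 0 0 0 0 0 0 0; 0 0 0 0 0 0 0"}}

```text
time: 39.12
tool_pos: [0.6243, -0.0297, 0.0299]
ee_rot: [3.141, -0.001, 1.574]
wrist_force: [0.5, 0.2, -1.2]
width: 0.0472
```

```bash
python3 plan.py 0 .624 -.0295 .026 90 1
```

```text
t=39.12 at [ 0.6243 -0.0297  0.0299] [180.   -0.   90.2] w 0.0472
1 0 -0 4 0.0 -0.0 0.2 0
```

Request:
{"name": "arm_command", "arguments": {"commands": "0 0 2 0 0 0 0; 0 0 2 0 0 0 0; 0 0 0 0 0 0 0; 0 0 0 0 0 0 0"}}

```text
time: 39.62
tool_pos: [0.6246, -0.0296, 0.0261]
ee_rot: [3.14, -0.001, 1.574]
wrist_force: [0.5, -0.0, -1.5]
width: 0.0474
```

```bash
python3 plan.py 0 .624 -.0295 .026 90 1
```

```text
t=39.62 at [ 0.6246 -0.0296  0.0261] [179.9  -0.   90.2] w 0.0474
1 0 -1 0 0.1 -0.0 0.2 0
```

Request:
{"name": "arm_command", "arguments": {"commands": "0 0 1 0 0 0 0; 0 0 0 0 0 0 0; 0 0 0 0 0 0 0.75; 0 0 0 0 0 0 0.75; 0 0 0 0 0 0 0.75; 0 0 -10 0 0 0 0.75; 0 0 -25 0 0 0 0.75; 0 0 -30 0 0 0 0.75; 0 0 -35 0 0 0 1; 0 0 -35 0 0 0 1; 0 0 -30 0 0 0 1; 0 0 0 0 0 0 1"}}

```text
time: 41.12
tool_pos: [0.6251, -0.0298, 0.2005]
ee_rot: [3.134, 0.0, 1.574]
wrist_force: [0.6, 0.6, -0.5]
width: 0.0942
```

```bash
python3 plan.py 1 .4617 .302 .2 90 10;python3 - <<'E'
from meas import *
p=snapshot("wrist");g=proj(p,[.624,-.0296,.051]).astype(int);print(g)
blob(p,"blk",(0,0,0),(180,255,50),.051,(g[0]-50,g[1]-50,g[0]+50,g[1]+50))
E
```

```text
t=41.12 at [ 0.6251 -0.0298  0.2005] [179.6   0.   90.2] w 0.0942
10 33 -16 -0 0.0 0.0 0.0 1; 33 -16 -0 0.0 0.0 0.0 1; 33 -16 -0 0.0 0.0 0.0 1; 33 -16 -0 0.0 0.0 0.0 1; 33 -16 -0 0.0 0.0 0.0 1; 33 -16 -0 0.0 0.0 0.0 1; 33 -16 -0 0.0 0.0 0.0 1; 33 -16 0 0.0 0.0 0.0 1; 33 -16 0 0.0 0.0 0.0 1; 33 -16 0 0.0 0.0 0.0 1
[322 185]
blk [ 299  162   45   46 1604] [320.9 184.4] axes [44.2 46.1] r_mm 22.0 centroid [ 0.6226 -0.0284] ell [ 0.6225 -0.0284]
```

Black jar stands at (0.6225,-0.0284), on the spot. Fetch the white bottle by returning to its release pose (0.4617, 0.3105).

Request:
{"name": "arm_command", "arguments": {"commands": "33 -16 0 0 0 0 1; 33 -16 0 0 0 0 1; 33 -16 0 0 0 0 1; 33 -16 0 0 0 0 1; 33 -16 0 0 0 0 1; 33 -16 0 0 0 0 1; 33 -16 0 0 0 0 1; 33 -16 0 0 0 0 1; 33 -16 0 0 0 0 1; 25 -13 0 0 0 0 1; 0 0 0 0 0 0 1; 0 0 0 0 0 0 1"}}

```text
time: 42.68
tool_pos: [0.4503, 0.2977, 0.1712]
ee_rot: [-3.103, 0.01, 1.572]
wrist_force: [-0.1, 0.9, 0.1]
width: 0.0942
```

```bash
python3 plan.py 1 .4617 .3105 .2 90 2;python3 - <<'E'
from meas import *
p=snapshot("wrist");g=proj(p,[.4617,.3105,.129]).astype(int);print(g)
blob(p,"green",(40,60,40),(90,255,255),.129,(g[0]-50,g[1]-50,g[0]+50,g[1]+50))
cv2.imwrite("pics/w8.png",p["img"])
E
```

```text
t=42.67 at [0.4503 0.2977 0.1712] [-177.8    0.6   90.1] w 0.0942
2 6 5 -15 -1.1 0.3 0.0 1; 6 5 -15 -1.1 0.3 0.0 1
[344 198]
green [ 315  166   59   61 2828] [343.5 196.8] axes [59.3 61.7] r_mm 19.7 centroid [0.4608 0.3118] ell [0.4608 0.3117]
```

Request:
{"name": "arm_command", "arguments": {"commands": "7 6 3 -1.1 0.3 0 1; 6 5 7 -1.1 0.3 0 1; 0 0 15 0 0 0 1; 0 0 18 0 0 0 1; 0 0 18 0 0 0 1; 0 0 15 0 0 0 1; 0 0 8 0 0 0 1; 0 0 0 0 0 0 1"}}

```text
time: 43.72
tool_pos: [0.4623, 0.3081, 0.0789]
ee_rot: [-3.141, 0.002, 1.567]
wrist_force: [0.0, -0.3, 0.3]
width: 0.0938
```

```bash
python3 plan.py 1 .4617 .3105 .0595 90 2
```

```text
t=43.73 at [0.4623 0.3081 0.0789] [-1.80e+02  1.00e-01  8.98e+01] w 0.0938
2 1 -0 10 -0.0 0.0 -0.1 1; 1 -0 10 -0.0 0.0 -0.1 1
```

Request:
{"name": "arm_command", "arguments": {"commands": "1 0 8 0 0 0 1; 1 0 8 0 0 0 1; 0 0 4 0 0 0 1; 0 0 0 0 0 0 1; 0 0 0 0 0 0 1"}}

```text
time: 44.35
tool_pos: [0.4635, 0.3109, 0.0593]
ee_rot: [3.139, -0.0, 1.567]
wrist_force: [0.2, 1.2, 0.6]
width: 0.0946
```

```bash
python3 plan.py 1 .4617 .3105 .0595 90 1
```

```text
t=44.35 at [0.4635 0.3109 0.0593] [179.9  -0.   89.8] w 0.0946
1 -0 -2 -0 0.1 -0.0 -0.2 1
```

Request:
{"name": "arm_command", "arguments": {"commands": "0 -1.5 0 0 0 0 1; 0 0 0 0 0 0 0; 0 0 0 0 0 0 0; 0 0 0 0 0 0 0; 0 0 0 0 0 0 0; 0 0 0 0 0 0 0"}}

```text
time: 45.1
tool_pos: [0.4624, 0.3111, 0.0602]
ee_rot: [3.138, -0.001, 1.567]
wrist_force: [0.3, 0.1, -0.3]
width: 0.0496
```

Request:
{"name": "arm_command", "arguments": {"commands": "0 0 -15 0 0 0 0; 0 0 -25 0 0 0 0; 0 0 -25 0 0 0 0; 0 0 -25 0 0 0 0; 0 0 -20 0 0 0 0; -30 8 0 0 0 0 0; -35 10 0 0 0 0 0; -35 10 0 0 0 0 0; -35 10 0 0 0 0 0; -35 10 0 0 0 0 0; -35 10 0 0 0 0 0; -35 10 0 0 0 0 0"}}

```text
time: 46.6
tool_pos: [0.5314, 0.0666, 0.1846]
ee_rot: [3.129, -0.004, 1.573]
wrist_force: [-0.7, -0.7, -1.0]
width: 0.049
```

```bash
python3 plan.py 0 .5676 -.0637 .17 90 6
```

```text
t=46.60 at [0.5314 0.0666 0.1846] [179.3  -0.2  90.1] w 0.049
6 -22 6 2 0.1 -0.0 0.0 0; -22 6 2 0.1 -0.0 0.0 0; -22 6 2 0.1 -0.0 0.0 0; -22 6 2 0.1 -0.0 0.0 0; -22 6 2 0.1 -0.0 0.0 0; -22 6 2 0.1 -0.0 0.0 0
```

Request:
{"name": "arm_command", "arguments": {"commands": "-22 6 0 0.2 0 0 0; -22 6 0 0.2 0 0 0; -22 6 0 0.2 0 0 0; -22 6 0 0 0 0 0; -20 6 0 0 0 0 0; -12 3 0 0 0 0 0; 0 0 0 0 0 0 0; 0 0 15 0 0 0 0; 0 0 20 0 0 0 0; 0 0 20 0 0 0 0; 0 0 15 0 0 0 0; 0 0 0 0 0 0 0"}}

```text
time: 48.1
tool_pos: [0.5648, -0.0562, 0.1141]
ee_rot: [3.138, -0.006, 1.573]
wrist_force: [0.2, -0.0, -1.5]
width: 0.0489
```

```bash
python3 plan.py 0 .5676 -.0633 .075 90 3
```

```text
t=48.10 at [ 0.5648 -0.0562  0.1141] [179.8  -0.3  90.1] w 0.0489
3 -2 1 13 0.1 -0.1 0.0 0; -2 1 13 0.1 -0.1 0.0 0; -2 1 13 0.1 -0.1 0.0 0
```

Request:
{"name": "arm_command", "arguments": {"commands": "-3 1.5 10 0 0 0 0; -3 1 12 0 0 0 0; -1 0 12 0 0 0 0; 0 0 8 0 0 0 0; 0 0 0 0 0 0 0; 0 0 0 0 0 0 0"}}

```text
time: 48.85
tool_pos: [0.5687, -0.0636, 0.0706]
ee_rot: [3.136, -0.005, 1.573]
wrist_force: [-0.6, -0.1, -1.1]
width: 0.0489
```

```bash
python3 plan.py 0 .5676 -.0633 .062 90 1
```

```text
t=48.85 at [ 0.5687 -0.0636  0.0706] [179.7  -0.3  90.1] w 0.0489
1 0 -1 9 0.3 -0.3 0.1 0
```

Request:
{"name": "arm_command", "arguments": {"commands": "0 -1 4 0.2 -0.2 0 0; 0 0 3 0 0 0 0; 0 0 1 0 0 0 0; 0 0 0 0 0 0 0; 0 0 0 0 0 0 0"}}

```text
time: 49.48
tool_pos: [0.5684, -0.0636, 0.0632]
ee_rot: [3.137, -0.001, 1.573]
wrist_force: [0.8, -0.5, -0.7]
width: 0.0491
```

```bash
python3 plan.py 0 .5676 -.0633 .062 90 1
```

```text
t=49.48 at [ 0.5684 -0.0636  0.0632] [ 1.798e+02 -1.000e-01  9.010e+01] w 0.0491
1 0 -1 1 0.2 -0.1 0.1 0
```

Request:
{"name": "arm_command", "arguments": {"commands": "0 -1 0.5 0.2 0 0 0; 0 0 1 0 0 0 0; 0 0 0 0 0 0 0; 0 0 0 0 0 0 1; 0 0 0 0 0 0 1; 0 0 0 0 0 0 1; 0 0 0 0 0 0 1; 0 0 -15 0 0 0 1; 0 0 -30 0 0 0 1; 0 0 -35 0 0 0 1; 0 0 -35 0 0 0 1; 0 0 0 0 0 0 1"}}

```text
time: 50.98
tool_pos: [0.5684, -0.0639, 0.1856]
ee_rot: [3.135, 0.0, 1.573]
wrist_force: [-0.4, 0.7, -0.3]
width: 0.0936
```

```bash
python3 plan.py 1 .5723 .297 .185 90 10;python3 - <<'E'
from meas import *
p=snapshot("wrist");g=proj(p,[.567,-.0635,.131]).astype(int);print(g)
blob(p,"green",(40,60,40),(90,255,255),.131,(g[0]-50,g[1]-50,g[0]+50,g[1]+50))
E
```

```text
t=50.98 at [ 0.5684 -0.0639  0.1856] [179.6   0.   90.1] w 0.0936
10 36 0 0 0.0 0.0 0.0 1; 36 0 0 0.0 0.0 0.0 1; 36 0 0 0.0 0.0 0.0 1; 36 0 0 0.0 0.0 0.0 1; 36 0 0 0.0 0.0 0.0 1; 36 0 0 0.0 0.0 0.0 1; 36 0 0 0.0 0.0 0.0 1; 36 0 0 0.0 0.0 0.0 1; 36 0 0 0.0 0.0 0.0 1; 36 0 0 0.0 0.0 0.0 1
[322 211]
green [ 294  181   55   58 2472] [321.3 210.2] axes [55.2 57.6] r_mm 19.5 centroid [ 0.5658 -0.0624] ell [ 0.5658 -0.0624]
```

White is back at (0.566,-0.062), within about 1.5 mm of its start reading. Now amber.

Request:
{"name": "arm_command", "arguments": {"commands": "36 0 0 0 0 0 1; 36 0 0 0 0 0 1; 36 0 0 0 0 0 1; 36 0 0 0 0 0 1; 36 0 0 0 0 0 1; 36 0 0 0 0 0 1; 36 0 0 0 0 0 1; 36 0 0 0 0 0 1; 36 0 0 0 0 0 1; 30 0 0 0 0 0 1; 0 0 0 0 0 0 1; 0 0 0 0 0 0 1"}}

```text
time: 52.52
tool_pos: [0.5559, 0.2978, 0.158]
ee_rot: [-3.105, 0.009, 1.571]
wrist_force: [-0.1, 0.1, 0.0]
width: 0.0939
```

```bash
python3 plan.py 1 .5723 .3042 .17 90 2;python3 - <<'E'
from h import *
p=snapshot("wrist");g=proj(p,[.5723,.3042,.129]).astype(int);print(g)
im=p["img"].copy();cv2.circle(im,tuple(map(int,g)),3,(255,0,255),-1);cv2.imwrite("pics/w9.png",im)
E
```

```text
t=52.52 at [0.5559 0.2978 0.158 ] [-177.9    0.5   90. ] w 0.0939
2 3 8 -6 -1.0 0.2 -0.0 1; 3 8 -6 -1.0 0.2 -0.0 1
[352 213]
```

View pics/w9.png

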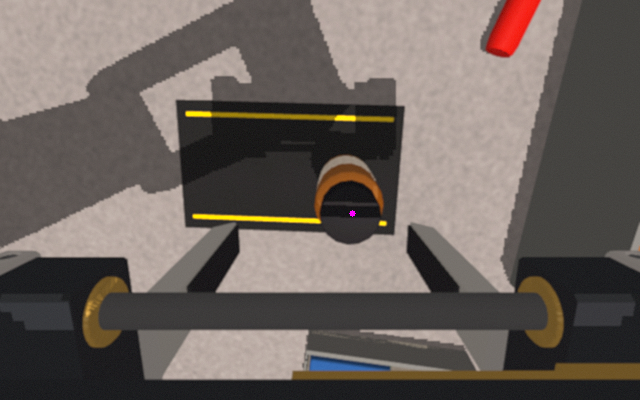

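The amber bottle stands on the mat and the predicted cap point (352,213) falls on the cap centre. Descend to its release pose.

Request:
{"name": "arm_command", "arguments": {"commands": "4 8 0 -1 0.3 0 1; 3 8 3 -1 0.2 0 1; 0 0 15 0 0 0 1; 0 0 18 0 0 0 1; 0 0 18 0 0 0 1; 0 0 10 0 0 0 1; 0 0 0 0 0 0 1; 0 0 0 0 0 0 1"}}

```text
time: 53.58
tool_pos: [0.5725, 0.3018, 0.087]
ee_rot: [-3.139, 0.001, 1.566]
wrist_force: [-0.7, -0.3, 0.5]
width: 0.0941
```

```bash
python3 plan.py 1 .5720 .3042 .0595 90 2
```

```text
t=53.58 at [0.5725 0.3018 0.087 ] [-1.798e+02  1.000e-01  8.970e+01] w 0.0941
2 1 -0 14 -0.1 0.0 -0.1 1; 1 -0 14 -0.1 0.0 -0.1 1
```

Request:
{"name": "arm_command", "arguments": {"commands": "1 0 10 0 0 0 1; 1 0 10 0 0 0 1; 0 0 7 0 0 0 1; 0 0 0 0 0 0 1; 0 0 0 0 0 0 1"}}

```text
time: 54.2
tool_pos: [0.5731, 0.3044, 0.0594]
ee_rot: [-3.141, -0.0, 1.567]
wrist_force: [-0.4, 0.0, -0.0]
width: 0.0941
```

```bash
python3 plan.py 1 .5720 .3042 .0595 90 1
```

```text
t=54.20 at [0.5731 0.3044 0.0594] [-180.    -0.    89.8] w 0.0941
1 -0 -1 -0 -0.0 -0.0 -0.2 1
```

Request:
{"name": "arm_command", "arguments": {"commands": "0 -1 0 0 0 0 1; 0 0 0 0 0 0 0; 0 0 0 0 0 0 0; 0 0 0 0 0 0 0; 0 0 0 0 0 0 0; 0 0 0 0 0 0 0"}}

```text
time: 54.95
tool_pos: [0.5726, 0.3046, 0.0606]
ee_rot: [3.14, -0.001, 1.567]
wrist_force: [-0.2, 0.4, -0.3]
width: 0.0496
```

Request:
{"name": "arm_command", "arguments": {"commands": "0 0 -15 0 0 0 0; 0 0 -25 0 0 0 0; 0 0 -25 0 0 0 0; 0 0 -25 0 0 0 0; 0 0 -20 0 0 0 0; -30 0 0 0 0 0 0; -35 0 0 0 0 0 0; -35 0 0 0 0 0 0; -35 0 0 0 0 0 0; -35 0 0 0 0 0 0; -35 1 0 0 0 0 0; 0 0 0 0 0 0 0"}}

```text
time: 56.45
tool_pos: [0.5728, 0.0941, 0.1824]
ee_rot: [3.135, -0.001, 1.569]
wrist_force: [-1.0, 0.3, -2.5]
width: 0.0496
```

```bash
python3 plan.py 0 .5783 .0193 .17 90 4
```

```text
t=56.45 at [0.5728 0.0941 0.1824] [ 1.796e+02 -1.000e-01  8.990e+01] w 0.0496
4 -19 1 3 0.1 -0.0 -0.0 0; -19 1 3 0.1 -0.0 -0.0 0; -19 1 3 0.1 -0.0 -0.0 0; -19 1 3 0.1 -0.0 -0.0 0
```

Request:
{"name": "arm_command", "arguments": {"commands": "-19 1 0 0.2 0 0 0; -19 1 0 0.2 0 0 0; -19 1 0 0 0 0 0; -15 1 0 0 0 0 0; 0 0 0 0 0 0 0; 0 0 15 0 0 0 0; 0 0 20 0 0 0 0; 0 0 20 0 0 0 0; 0 0 20 0 0 0 0; 0 0 10 0 0 0 0; 0 0 0 0 0 0 0; 0 0 0 0 0 0 0"}}

```text
time: 57.95
tool_pos: [0.5753, 0.0223, 0.0909]
ee_rot: [-3.138, -0.004, 1.574]
wrist_force: [0.1, -0.3, -0.1]
width: 0.05
```

```bash
python3 plan.py 0 .5783 .0196 .075 90 2
```

```text
t=57.95 at [0.5753 0.0223 0.0909] [-179.8   -0.2   90.2] w 0.05
2 -1 2 8 -0.1 -0.1 0.1 0; -1 2 8 -0.1 -0.1 0.1 0
```

Request:
{"name": "arm_command", "arguments": {"commands": "-1.5 1 8 -0.1 0 0 0; -1 1 8 0 0 0 0; 0 0 7 0 0 0 0; 0 0 3 0 0 0 0; 0 0 0 0 0 0 0; 0 0 0 0 0 0 0"}}

```text
time: 58.7
tool_pos: [0.5786, 0.0195, 0.0649]
ee_rot: [3.14, -0.004, 1.574]
wrist_force: [0.5, -0.2, -1.6]
width: 0.0496
```

```bash
python3 plan.py 0 .5783 .0196 .0625 90 1
```

```text
t=58.70 at [0.5786 0.0195 0.0649] [179.9  -0.2  90.2] w 0.0496
1 0 -0 2 0.1 -0.2 0.2 0
```

Request:
{"name": "arm_command", "arguments": {"commands": "0 0 1.5 0 -0.2 0 0; 0 0 1.5 0 0 0 0; 0 0 0 0 0 0 0; 0 0 0 0 0 0 1; 0 0 0 0 0 0 1; 0 0 0 0 0 0 1; 0 0 0 0 0 0 1; 0 0 -15 0 0 0 1; 0 0 -30 0 0 0 1; 0 0 -35 0 0 0 1; 0 0 -35 0 0 0 1; 0 0 -35 0 0 0 1"}}

```text
time: 60.2
tool_pos: [0.5778, 0.0196, 0.219]
ee_rot: [3.14, -0.0, 1.574]
wrist_force: [0.1, 0.1, -0.1]
width: 0.094
```

Request:
{"name": "arm_command", "arguments": {"commands": "0 0 -40 0 0 0 1; -25 -20 -30 0 0 0 1; -25 -25 -10 0 0 0 1; 0 0 0 0 0 0 1; 0 0 0 0 0 0 1"}}

```text
time: 60.82
tool_pos: [0.5334, -0.0312, 0.3119]
ee_rot: [3.124, 0.002, 1.576]
wrist_force: [0.1, 0.3, -0.6]
width: 0.0935
```

```bash
python3 - <<'E'
from meas import *
p=snapshot("wrist");cv2.imwrite("pics/w10.png",p["img"])
for n,X,lo,hi in[("green",[.567,-.0635,.131],(40,60,40),(90,255,255)),("amber",[.578,.019,.131],(0,0,0),(180,255,45)),("blackjar",[.624,-.029,.051],(0,0,0),(180,255,45)),("red",[.6118,-.131,.051],(0,150,60),(6,255,255))]:
    g=proj(p,X).astype(int);blob(p,n,lo,hi,X[2],(max(0,g[0]-25),max(0,g[1]-25),g[0]+25,g[1]+25))
p=snapshot("scene");cv2.imwrite("pics/s10.png",p["img"]);print(robot.get_obs()["tool_pos"])
E
```

```text
green [ 333  189   36   37 1081] [350.1 207.5] axes [35.8 38.3] r_mm 19.7 centroid [ 0.5652 -0.0623] ell [ 0.5651 -0.0624]
amber [ 344  116   36   36 1020] [362.2 133.3] axes [35.7 36.1] r_mm 19.1 centroid [0.5758 0.0184] ell [0.5759 0.0183]
blackjar [370 150  35  34 912] [387.  166.4] axes [33.  34.8] r_mm 22.0 centroid [ 0.6206 -0.0284] ell [ 0.6206 -0.0284]
red [360 223  34  35 916] [376.8 240.1] axes [33.4 34.6] r_mm 22.1 centroid [ 0.6115 -0.131 ] ell [ 0.6115 -0.1311]
[ 0.53348651 -0.0309782   0.31133258]
```

View pics/s10.png

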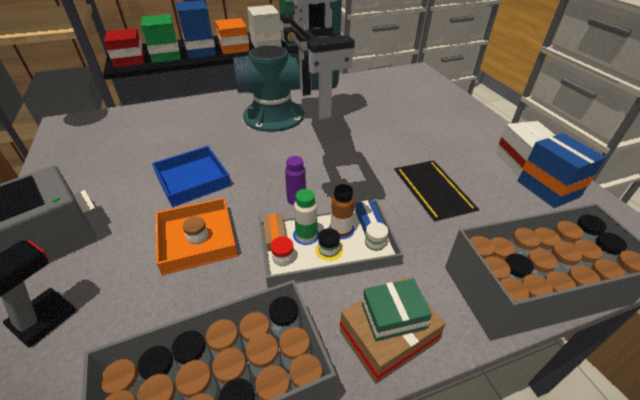

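View pics/w10.png

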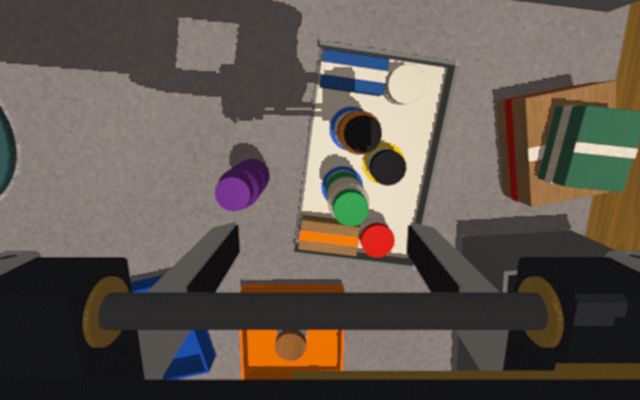

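The scene view shows everything upright: bottles at (305,215) and (342,210), black jar on yellow (329,243), wood jar in the orange tray (195,230). One pixel check of the bottles and untouched jars against the first scene picture.

```bash
python3 - <<'E'
from h import *
a,b=[cv2.cvtColor(cv2.imread(f"pics/{n}.png"),cv2.COLOR_BGR2GRAY).astype(np.float32) for n in("scene0","s10")]
for n,(x,y,w,h) in dict(white=(293,188,26,40),amber=(330,184,26,40),purple=(284,155,24,45),jred=(270,236,26,26),jwhite=(364,224,26,24)).items():
    T=a[y:y+h,x:x+w];S=b[y-6:y+h+6,x-6:x+w+6]
    r=cv2.matchTemplate(S,T,cv2.TM_CCOEFF_NORMED);_,m,_,l=cv2.minMaxLoc(r)
    i,j=l;sx=sy=0
    if 0<i<12 and 0<j<12:
        f=lambda p,q,s:(p-s)/(2*(p-2*q+s)); sx=f(r[j,i-1],m,r[j,i+1]);sy=f(r[j-1,i],m,r[j+1,i])
    print(n,round(m,3),"shift px",round(i-6+sx,2),round(j-6+sy,2))
E
```

```text
white 0.98 shift px -0.37 -0.15
amber 0.863 shift px -0.16 -0.68
purple 0.994 shift px -0.03 -0.12
jred 0.998 shift px -0.02 0.0
jwhite 0.999 shift px 0.01 -0.02
```

The bottles are less than a pixel (about 1 mm) from their starts, and the look-alike and the other jars have not moved. Handing in.

```bash
python3 -c "
from bench import robot
print(robot.close_job())"
```

```text
the job is handed in; nothing more can be done
None
```

The swap is done and the job is handed in, at about 61 s of the 141 s allowed. I moved both bottles to the black mat, put the wooden-lidded jar upright in the orange tray, stood the black-lidded jar on the yellow spot, then returned the white bottle and the amber bottle.

- **Bottles:** compared with the first scene picture, both have shifted less than 1 pixel, roughly 1 mm. The amber bottle's match was weaker (0.86, against 0.98 for the white one). The wrist camera disagreed slightly, reading both about 2 mm from where it first saw them, which is within its 2 mm calibration.
- **Black-lidded jar:** the last two wrist-camera readings put it 2 mm and about 3.5 mm from the centre of the yellow spot. In the picture it stands on the spot.
- **Left alone:** the red-lidded jar, the white-lidded jar and the purple bottle did not move.
- **Forces:** wrist force at the end of each move stayed below 3 N.

On the first descent to the amber bottle the tool drifted about 18 mm. I corrected it before closing the gripper, and the force readings showed no contact.

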